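# Rack a rinsed blotting cassette beside its mate

## Robot

A 7-joint arm with a two-finger parallel gripper is mounted at the origin on the work surface. World frame = base frame: x ahead of the robot, y to its left, z up, the work surface at z = 0. Lengths are in m, angles in rad, forces in N, time in s.
With the tool pointing down it reaches from about 0.4 to 0.9 m from the base axis. Payload 5.5 kg.
Tool frame: the origin (TCP) lies at the very end of the fingers, on their centre line; the grasp point (between the pads) lies 19 mm behind it; z points along the fingers, y is the direction in which the jaws open and shut (so a half turn about z gives the same grasp; the last joint's range is limited). The gripper opens to 85 mm and grips with 20 to 120 N. Pads are 22 mm wide; open, the fingers measure 114 mm over their backs; the gripper's body (76 mm by 85 mm) begins 54 mm behind the grasp point. The pads swing forward as they close: fully open they stand 13 mm farther back than shut.
Start: joints at [1.474, 0.501, -0.427, 1.55, 0.221, 1.138, -0.21], TCP at [0.229, -0.608, 0.207] pointing down, gripper open.
Joint ranges: [-2.88, 2.88], [-0.31, 2.03], [-1.54, 1.56], [0.2, 2.42], [-1.41, 4.55], [0.19, 2.02], [-2.57, 2.57]. Speed limits (rad/s): [2.57, 2.57, 3.14, 3.14, 3.14, 3.14, 3.14].

## Interface

Orientations are given as a unit quaternion [w, x, y, z].
In Python, from plant import * gives the robot as it stands.
- The arm moves only by the tool move_arm, never from a script. Its argument "deltas" is one flat list of numbers, 7 for each row, row after row: the shift along the world's x, y, z in cm, then the turn, a rotation vector about the world's x, y, z in degrees, then the opening in per cent of the stroke, from 0 (shut) to 100 (fully open). A call has 1 to 8 rows; each row shifts and turns the commanded pose from where the row before left it; what a row does not reach is not made up. A row lasts 1/12 s, in which the tool goes at most 41.7 mm and 7.16 degrees, less where a joint would pass 70% of its speed; a pose out of reach is approached as far as the arm can. A call is refused whole if a number of a shift passes 4.17 or a number of a turn 7.16, either way. A call with a gripper value outside its range is refused whole. The fingers move at their own pace and stop on an object; the grip force is fixed at half the most. Time passes only in rows, so rows that do not move let the fingers close. It gives the time, the measured TCP pose, the force and the opening at its end, in the units of the state.
- read_state(): the state, without advancing time (a new reading comes with each control period).
- capture(name): name is "scene" or "top"; returns a dict with "frame" (420x560x3 uint8, red, green, blue), "z_map" (420x560 float32, m along the optical axis (not along the pixel's ray), 0 where there is no reading), "mtx" (3x3 intrinsics, pixels), "view" (4x4, takes a point from world to camera coordinates). Camera axes: x right, y down, z forward; pixel columns grow to the right and rows downward; lengths in m; the calibration is good to about 2 mm. A picture is of the moment at which its call begins.
- sign_off(): hands the job in, once; it reports no verdict.
Trained networks look in a picture, given as the dict that the camera call returned (one of the last four; its "shot" number tells which), for a name from the list of things; names that differ only in an ending like _2 or _b are one class to them, and where a whole thing is asked for, a point or a joint stands for the part that bears it (a point fixed in the world has none). Each returns a list of dicts, best first, with "conf" (0 to 1); they miss things now and then, are a little off and sometimes report something else, mostly with a low value. They report only what shows in the picture. A call takes as long as a camera call. They do not tell look-alikes from the thing itself.
- boxes_of(picture, target): "pixel" ([column, row] in pixels, amid what is visible of it).
- spot_point(picture, target): "pixel" ([column, row] in pixels: a listed point, or the origin of a listed thing).
The state is a dict: "t": time; "q": joint angles; "dq": joint speeds; "effort": joint torques, N m; "position": TCP position; "tcp_rot": TCP orientation; "ft_force": force on the tool from outside, world axes, zero at the start; "wrist_torque": the same for the moment, N m; "gripper_width": finger opening in m.
Only numpy, scipy, OpenCV 4.12 (cv2) and the standard library are available. Lean on these libraries where they do the work, as an engineer would, in place of code of your own. Each camera call takes 0.05 s, during which the arm holds its last target.

## Task

The rinsed blotting cassette leaning on the drainer goes back to the rack: stand it on its hinge edge, latch clips up, on the open front part of the free slot right beside the one racked cassette of the same size, and let go of it there. Then push it along the slot until it is fully home against the back stop, standing upright. Do not drop it, and leave the other cassettes, the bottle, the beaker and the tube rack where they are.

Things in the scene. Friction and masses are not known exactly. Their poses are not given: they have to be found in the camera images.
- cassette_center (a point): centre of the loose cassette: closed grey plastic panel with a grid of (solid) windows, 110 long x 80 high x 9 mm thick, 100 to 160 g, two black latch clips on its top long edge, black hinge knuckles on its bottom edge. Axes: y along its length, x through its thickness, z from hinge to latch edge. Starts leaning on the drainer, latch edge up. Either face may look either way in the rack
- mate_center (a point): centre of the racked cassette of the same size and make (110 x 80 x 9 mm), home in the rack, in any of its three bays; y along its slot, x through its thickness, z up. Leave it
- small_center (a point): centre of the low racked cassette (110 long x 60 high x 9 mm), home in another bay; same axes. Leave it
- large_center (a point): centre of the tall racked cassette (110 long x 98 high x 9 mm), home in another bay; same axes. Leave it
- rack: fixed white rack, 215 (x) x 212 (y) x 88 mm high. Origin on the bench, mid-width, below the front edge of its tall dividers; x along the slots to the back stop (away from the robot). Floor 8 mm above the bench, x from -105 to +110 mm. Six slots, open above and in front, in three bays: centre lines y = -79 and -61, -9 and +9, +61 and +79 mm. One cassette in each bay: its other slot is free
- rack_entry (a point): rack floor, mid-width, at the front edge of the tall dividers (rack axes). Behind it (+x) the slots are 13 mm wide between dividers 5 mm thick, 80 mm above the floor, round-nosed: no room for fingers. Before it, 100 mm of open front part: only lips 3 mm thick, 20 mm above the floor, between slots 15 mm wide. The gaps between bays are closed boxes
- rack_stop (a point): rack floor, mid-width, at the face of the back stop, a rail 24 mm above the floor (rack axes), 102 mm behind rack_entry. A 110 mm cassette fully home touches it: its centre is 55 mm before this face, its near edge sticks out 8 mm before the tall dividers, flush with the racked ones
- drainer: fixed white drainer, base 110 x 136 x 6 mm. Origin on the bench under the cassette's foot; the cassette's length lies along y, its top leans to -x (towards the robot), 30 degrees off vertical. A lip 18 mm above the bench holds the foot on the +x side; behind are two ribs 10 mm wide at y = -44 and +44 mm, 68 mm up the slope. Between them is free room for a finger
- bottle: amber bottle with paper label, 64 mm diameter, 135 mm high; origin under its centre. Leave it
- beaker: open glass beaker, 72 mm diameter, 85 mm high; origin under its centre. Leave it
- tubes: blue rack (75 x 105 mm) with capped tubes, 119 mm high; origin under its centre. Leave it
Things that resemble listed ones, but are neither listed nor needed, are in the scene too. What is shaped like the part that bears cassette_center but yellow is not meant. What is shaped like the drainer but green is not meant.

How it is judged:
By the outcome, as a careful person would: the job done as asked, in the order asked, and still so for the second after the job is handed in, with the robot touching nothing.
It also fails if it takes over 56 s, if anything falls off the work surface, if the arm or the gripper's body presses on something with over 40 N, if the wrist force passes 120 N, or if a joint passes its speed limit or range.

## Working session

There is one attempt and no reset: what is moved stays moved. The work goes in short steps, Python scripts to look and compute and a tool call to move; the robot and the scene stay as the last step left them, time stands still between calls to the robot, and variables do not carry over. Pictures are saved under pics/ and viewed, and the job is handed in when it is done.

Besides the shell and the picture viewer there is one more tool, called by a JSON object that holds its "name" and its "arguments", one argument or row to a line. move_arm: Moves the arm, as the interface text tells. Its arguments: {"type":"object","properties":{"deltas":{"type":"array","items":{"type":"number"}}},"required":["deltas"]}

```bash
ls; mkdir -p pics; cat > h.py <<'E'
import numpy as np, cv2
from plant import *
def save(p,name,scale=1.4):
    im=cv2.cvtColor(p["frame"],cv2.COLOR_RGB2BGR)
    cv2.imwrite(f"pics/{name}.png",cv2.resize(im,None,fx=scale,fy=scale,interpolation=cv2.INTER_CUBIC))
def w(p,px,z=None):
    K=p["mtx"];V=np.array(p["view"]);c,r=px
    ray=np.linalg.inv(K)@[c,r,1]
    R=V[:3,:3];t=V[:3,3]
    if z is None:
        d=p["z_map"][int(round(r)),int(round(c))]
        return R.T@(ray*d-t)
    o=-R.T@t; d=R.T@ray
    return o+d*(z-o[2])/d[2]
def proj(p,X):
    V=np.array(p["view"]);c=V[:3,:3]@np.array(X)+V[:3,3];u=p["mtx"]@c
    return u[:2]/u[2]
def cloud(p):
    K=p["mtx"];V=np.array(p["view"]);z=p["z_map"]
    r,c=np.indices(z.shape)
    P=np.stack([(c-K[0,2])/K[0,0]*z,(r-K[1,2])/K[1,1]*z,z],-1)
    return (P-V[:3,3])@V[:3,:3]
E
python3 - <<'E'
from h import *
np.set_printoptions(precision=4,suppress=True)
s=read_state();print(s)
for n in("scene","top"):
    p=capture(n);save(p,n+"0")
    np.savez("pics/"+n+"0.npz",**{k:np.array(v) for k,v in p.items()})
    for t in("cassette_center","mate_center","small_center","large_center","rack","rack_entry","rack_stop","drainer"):
        for f in(spot_point,):
            for d in f(p,t)[:3]: print(n,t,np.round(d["pixel"],1),round(d["conf"],2),w(p,d["pixel"]))
E
```

```text
pics
{'t': 0.0, 'q': array([ 1.4742,  0.5019, -0.4268,  1.5514,  0.2208,  1.1383, -0.2103]), 'dq': array([ 0.0003, -0.0005,  0.0004,  0.0001, -0.0005, -0.0011, -0.0008]), 'effort': array([  0.0006, -56.9519,  -5.8166, -28.0949,   0.0107,   0.0118,
        -0.    ]), 'position': array([ 0.2285, -0.6077,  0.2058]), 'tcp_rot': array([-0.001 ,  0.9839,  0.1789, -0.0001]), 'ft_force': array([ 0.2825, -0.4717,  1.1509]), 'wrist_torque': array([-0.0584, -0.0565, -0.0007]), 'gripper_width': 0.08553548628669157}
scene cassette_center [240.3 139. ] 0.81 [ 0.2909 -0.2274  0.01  ]
scene cassette_center [202.6 171.7] 0.64 [ 0.472  -0.2401  0.0356]
scene cassette_center [282.9 270.2] 0.29 [0.6451 0.1291 0.0763]
scene mate_center [269.3 261.2] 0.73 [0.6458 0.09   0.0867]
scene rack [297.7 264.1] 0.69 [0.6159 0.1544 0.0861]
scene rack_entry [297.2 263. ] 0.95 [0.5952 0.1438 0.0475]
scene rack_entry [297.6 267. ] 0.32 [0.6229 0.1581 0.0858]
scene rack_stop [276.3 292.6] 0.84 [0.688  0.1364 0.0321]
scene drainer [201.9 183. ] 0.76 [ 0.4973 -0.2269  0.0189]
scene drainer [374.4 203.3] 0.64 [0.2958 0.2316 0.0115]
top cassette_center [384.6 227.9] 0.7 [ 0.4655 -0.2425  0.0461]
top cassette_center [373.  304.8] 0.58 [ 0.281  -0.2292 -0.0001]
top mate_center [249.8 157.3] 0.71 [0.6148 0.0698 0.0887]
top small_center [417.8 141.7] 0.41 [ 0.6508 -0.2909  0.1208]
top large_center [228.4 154.4] 0.82 [0.6204 0.1173 0.0875]
top rack [229.9 174.8] 0.73 [0.5821 0.1182 0.0364]
top rack_entry [224.2 174.6] 0.78 [0.5744 0.1246 0.094 ]
top rack_stop [230.4 131.9] 0.77 [0.6727 0.115  0.0801]
top drainer [189.3 298.6] 0.69 [0.2882 0.2102 0.0046]
top drainer [377.1 218.1] 0.66 [ 0.4887 -0.2324  0.0189]
top drainer [224.8 177.6] 0.38 [0.5726 0.1275 0.057 ]
```

View pics/scene0.png

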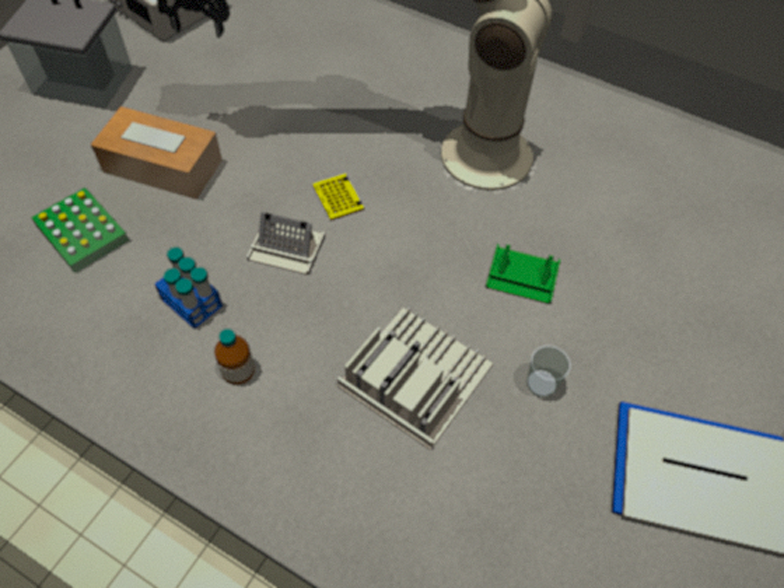

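View pics/top0.png

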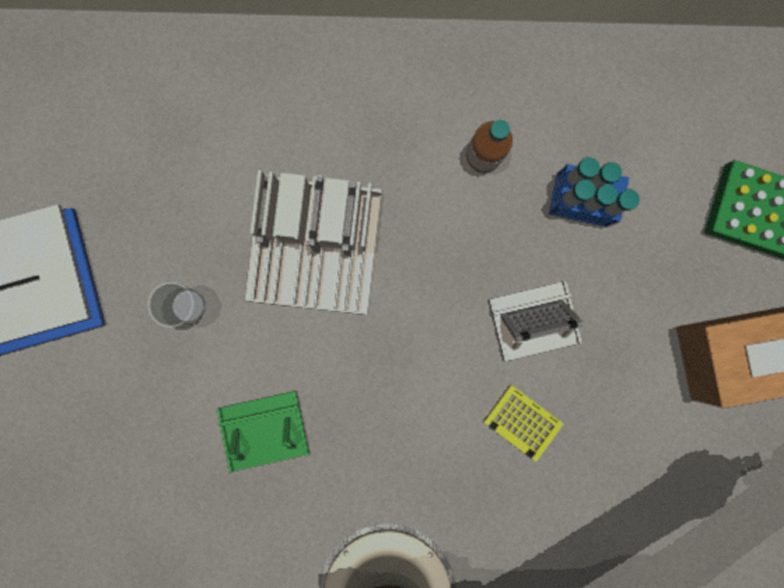

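```bash
python3 - <<'E'
from h import *
np.set_printoptions(precision=4,suppress=True)
for n,(a,b,c,d) in {"scene":(205,325,235,360),"top":(110,235,165,285)}.items():
    p=np.load(f"pics/{n}0.npz"); im=cv2.cvtColor(p["frame"],cv2.COLOR_RGB2BGR)[a:b,c:d]
    cv2.imwrite(f"pics/{n}_rack.png",cv2.resize(im,None,fx=4.6,fy=4.6,interpolation=cv2.INTER_CUBIC))
    P=cloud(p)[a:b,c:d].reshape(-1,3)
    # rack yaw
    m=(P[:,2]>0.004)&(P[:,2]<0.13)&(P[:,0]>.4)&(P[:,0]<.8)&(P[:,1]>0)&(P[:,1]<.26)
    Q=P[m]; r=cv2.minAreaRect(Q[:,:2].astype(np.float32));print(n,r, Q.min(0),Q.max(0))
    h=np.histogram(P[:,2],bins=np.arange(-.01,.125,.004));print(list(zip(np.round(h[1],3),h[0])))
p=np.load("pics/top0.npz");a,b,c,d=195,262,340,425
im=cv2.cvtColor(p["frame"],cv2.COLOR_RGB2BGR)[a:b,c:d]
cv2.imwrite("pics/top_dr.png",cv2.resize(im,None,fx=8,fy=8,interpolation=cv2.INTER_CUBIC))
p=np.load("pics/scene0.npz");a,b,c,d=140,205,165,245
im=cv2.cvtColor(p["frame"],cv2.COLOR_RGB2BGR)[a:b,c:d]
cv2.imwrite("pics/scene_dr.png",cv2.resize(im,None,fx=8,fy=8,interpolation=cv2.INTER_CUBIC))
print(p["mtx"],p["view"])
E
```

```text
scene ((0.597524881362915, 0.1309988796710968), (0.3926650285720825, 0.25996455550193787), 0.586422860622406) [0.4007 0.     0.004 ] [0.7942 0.2596 0.1112]
[(np.float64(-0.01), np.int64(143)), (np.float64(-0.006), np.int64(2447)), (np.float64(-0.002), np.int64(4899)), (np.float64(0.002), np.int64(1820)), (np.float64(0.006), np.int64(1073)), (np.float64(0.01), np.int64(389)), (np.float64(0.014), np.int64(161)), (np.float64(0.018), np.int64(138)), (np.float64(0.022), np.int64(228)), (np.float64(0.026), np.int64(297)), (np.float64(0.03), np.int64(205)), (np.float64(0.034), np.int64(82)), (np.float64(0.038), np.int64(65)), (np.float64(0.042), np.int64(71)), (np.float64(0.046), np.int64(65)), (np.float64(0.05), np.int64(75)), (np.float64(0.054), np.int64(74)), (np.float64(0.058), np.int64(94)), (np.float64(0.062), np.int64(116)), (np.float64(0.066), np.int64(159)), (np.float64(0.07), np.int64(120)), (np.float64(0.074), np.int64(94)), (np.float64(0.078), np.int64(131)), (np.float64(0.082), np.int64(541)), (np.float64(0.086), np.int64(1024)), (np.float64(0.09), np.int64(223)), (np.float64(0
[... 1085 characters left out ...]
p.int64(182)), (np.float64(0.07), np.int64(93)), (np.float64(0.074), np.int64(91)), (np.float64(0.078), np.int64(91)), (np.float64(0.082), np.int64(457)), (np.float64(0.086), np.int64(1831)), (np.float64(0.09), np.int64(126)), (np.float64(0.094), np.int64(17)), (np.float64(0.098), np.int64(15)), (np.float64(0.102), np.int64(141)), (np.float64(0.106), np.int64(80)), (np.float64(0.11), np.int64(0)), (np.float64(0.114), np.int64(0)), (np.float64(0.118), np.int64(0))]
[[518.2809   0.     271.1026]
 [  0.     518.2809 209.0128]
 [  0.       0.       1.    ]] [[-0.5127  0.8585  0.0122  0.2484]
 [ 0.7124  0.4333 -0.5521 -0.3211]
 [-0.4792 -0.2744 -0.8337  1.6983]
 [ 0.      0.      0.      1.    ]]
```

View pics/top_rack.png

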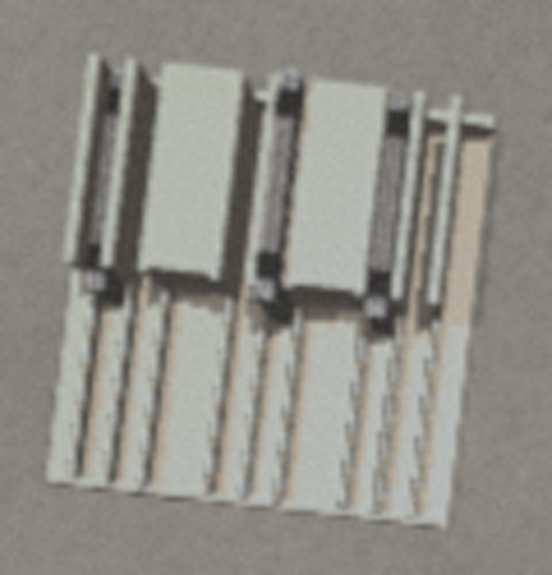

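View pics/scene_rack.png

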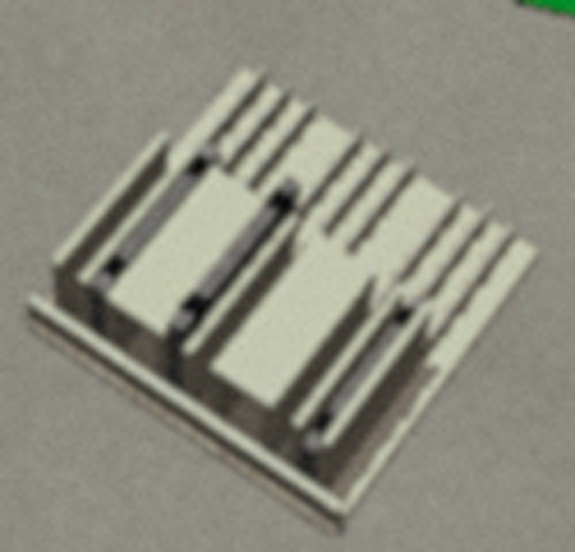

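View pics/top_dr.png

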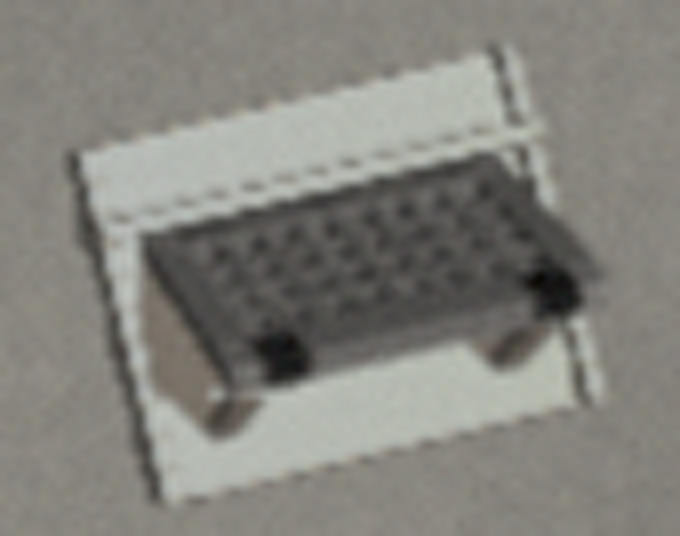

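View pics/scene_dr.png

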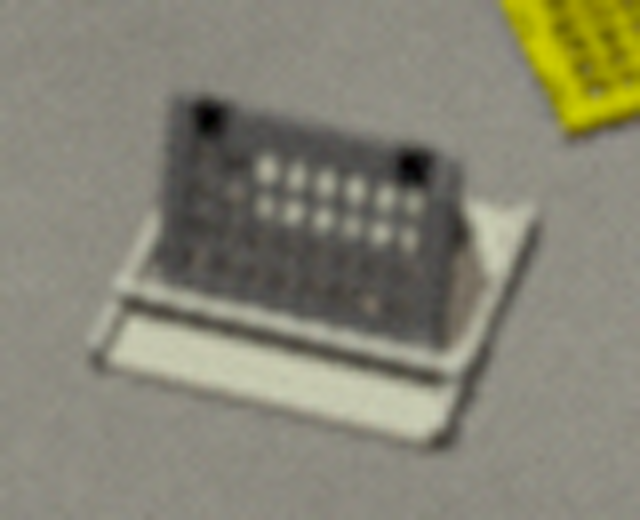

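```bash
cat > fit.py <<'E'
from h import *
from scipy.optimize import least_squares
from itertools import permutations,product
mm=1e-3
def sdf(P,boxes):
    b=np.array(boxes)*mm; c=(b[:,0::2]+b[:,1::2])/2; h=(b[:,1::2]-b[:,0::2])/2
    q=np.abs(P[:,None]-c)-h
    d=np.linalg.norm(np.maximum(q,0),axis=-1)+np.minimum(q.max(-1),0)
    return d.min(1)
def rackboxes(cass):
    B=[[-105,110,-106,106,0,8],[102,110,-106,106,0,32]]
    for y in(-88,-70,-52,-18,0,18,52,70,88):
        B+=[[0,94,y-2.5,y+2.5,8,88],[-100,0,y-1.5,y+1.5,8,28]]
    for y in(-35,35): B.append([0,94,y-19,y+19,8,88])
    for y,h in cass: B.append([-8,102,y-4.5,y+4.5,8,8+h])
    return B
def rot(y): 
    c,s=np.cos(y),np.sin(y);return np.array([[c,-s,0],[s,c,0],[0,0,1]])
def fitrack(p,cass,x0):
    P=cloud(p).reshape(-1,3);P=P[(P[:,2]>-.02)&(P[:,2]<.13)]
    P=P[np.linalg.norm(P[:,:2]-[.59,.13],axis=1)<.17]
    B=rackboxes(cass)+[[-400,400,-400,400,-20,0]]
    f=lambda v: sdf((P-[v[0],v[1],v[3]])@rot(v[2]),B)
    r=least_squares(f,x0,loss="soft_l1",f_scale=.002,x_scale=[.01,.01,.05,.01],diff_step=1e-4)
    return r
def fitdr(p,x0,c0=(.475,-.235)):
    P=cloud(p).reshape(-1,3);P=P[(P[:,2]>.012)&(P[:,2]<.13)]
    P=P[np.linalg.norm(P[:,:2]-c0,axis=1)<.085]
    return P
if __name__=="__main__":
    np.set_printoptions(precision=4,suppress=True)
    for n in("top","scene"):
        p=np.load(f"pics/{n}0.npz"); out=[]
        for hs in permutations((60,80,98)):
            ys=(79,-9,-61)
            r=fitrack(p,list(zip(ys,hs)),[.585,.125,-.07,0]); out.append((r.cost*1e4,hs,r.x))
        for o in sorted(out,key=lambda o:o[0])[:3]: print(n,o)
        hs=sorted(out,key=lambda o:o[0])[0]
        out=[]
        for ys in product((79,61),(9,-9),(-61,-79)):
            r=fitrack(p,list(zip(ys,hs[1])),hs[2]); out.append((r.cost*1e4,ys,r.x))
        for o in sorted(out,key=lambda o:o[0])[:3]: print(n,o)
E
python3 fit.py
```

```text
top (np.float64(140.19255748876012), (60, 98, 80), array([ 0.5839,  0.1377, -0.0923, -0.0004]))
top (np.float64(174.08210281530063), (80, 98, 60), array([ 0.5837,  0.1352, -0.0998, -0.0004]))
top (np.float64(217.40212335349926), (60, 80, 98), array([ 0.584 ,  0.1377, -0.0923, -0.0003]))
top (np.float64(140.19255748876014), (79, -9, -61), array([ 0.5839,  0.1377, -0.0923, -0.0004]))
top (np.float64(151.5136223070561), (61, -9, -61), array([ 0.5838,  0.1376, -0.0925, -0.0004]))
top (np.float64(154.4073055998559), (79, -9, -79), array([ 0.5839,  0.1377, -0.0923, -0.0004]))
scene (np.float64(371.39340299109307), (80, 98, 60), array([ 0.5883,  0.1289, -0.0828, -0.0003]))
scene (np.float64(371.72117211491116), (60, 98, 80), array([ 0.5883,  0.1287, -0.084 , -0.0003]))
scene (np.float64(405.5523781241851), (60, 80, 98), array([ 0.5883,  0.1279, -0.0867, -0.0002]))
scene (np.float64(342.48424419124103), (61, 9, -79), array([ 0.5882,  0.1286, -0.0817, -0.0003]))
scene (np.float64(343.89507269655604), (61, 9, -61), array([ 0.5882,  0.1283, -0.0834, -0.0003]))
scene (np.float64(346.6270967256744), (79, 9, -79), array([ 0.5883,  0.1285, -0.0829, -0.0003]))
```

```bash
cat > f2.py <<'E'
from fit import *
np.set_printoptions(precision=4,suppress=True)
C=[(79,60),(-9,98),(-61,80)]
for n in("top","scene"):
    p=np.load(f"pics/{n}0.npz")
    best=None
    for dx in(-.006,0,.006):
        for dy in(-.012,-.006,0,.006):
            r=fitrack(p,C,[.584+dx,.137+dy,-.09,0])
            if best is None or r.cost<best.cost: best=r
    print(n,best.cost*1e4,best.x)
    for ys in product((79,61),(9,-9),(-61,-79)):
        r=fitrack(p,list(zip(ys,(60,98,80))),best.x); print(ys,r.cost*1e4)
# overlay
v=[.5839,.1377,-.0923,0]
for n,(a,b,c,d) in {"scene":(205,325,235,360),"top":(110,235,165,285)}.items():
    p=np.load(f"pics/{n}0.npz"); k=5
    im=cv2.resize(cv2.cvtColor(p["frame"],cv2.COLOR_RGB2BGR)[a:b,c:d],None,fx=k,fy=k,interpolation=cv2.INTER_CUBIC)
    def L(A,B,col):
        q=[(proj(p,rot(v[2])@(np.array(X)*mm)+[v[0],v[1],v[3]])-[c-.5,a-.5])*k for X in(A,B)]
        cv2.line(im,tuple(int(t) for t in q[0]),tuple(int(t) for t in q[1]),col,1)
    for y in(-88,-70,-52,-18,0,18,52,70,88): L((0,y,88),(94,y,88),(0,0,255)); L((-100,y,28),(0,y,28),(0,255,0))
    for s in(-106,106): L((-105,s,8),(110,s,8),(255,0,0))
    L((-105,-106,8),(-105,106,8),(255,0,0));L((102,-106,32),(102,106,32),(255,0,0))
    for y,h in C:L((-8,y,8+h),(102,y,8+h),(255,255,0))
    cv2.imwrite(f"pics/{n}_ov.png",im)
E
python3 f2.py
```

```text
top 140.19243210850064 [ 0.5839  0.1377 -0.0923 -0.0004]
(79, 9, -61) 200.53771879747737
(79, 9, -79) 214.89322558407852
(79, -9, -61) 140.19243210850067
(79, -9, -79) 154.40730547585076
(61, 9, -61) 211.63274728619453
(61, 9, -79) 226.00467157215903
(61, -9, -61) 151.5136221778637
(61, -9, -79) 165.73095799261972
scene 195.32927032783005 [ 0.5896  0.1406 -0.0946 -0.0004]
(79, 9, -61) 238.85978471713685
(79, 9, -79) 246.9974126559515
(79, -9, -61) 195.32927032783005
(79, -9, -79) 204.16976693681056
(61, 9, -61) 246.57630204469612
(61, 9, -79) 254.62153392209015
(61, -9, -61) 202.96462802564506
(61, -9, -79) 211.84083544913204
```

View pics/top_ov.png

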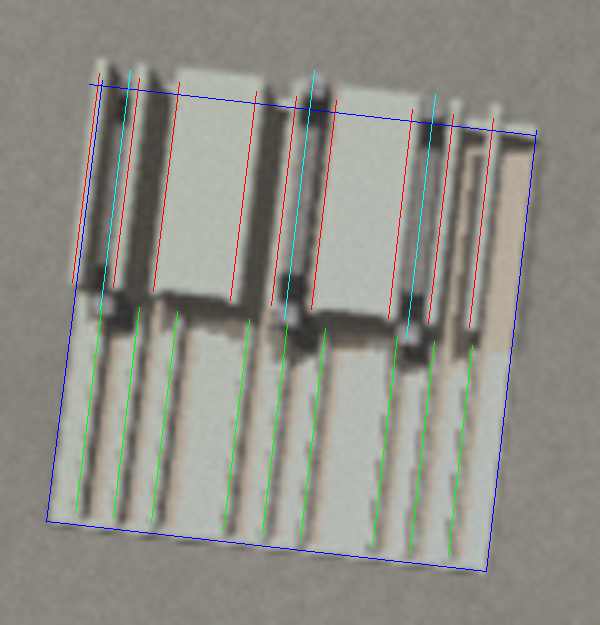

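View pics/scene_ov.png

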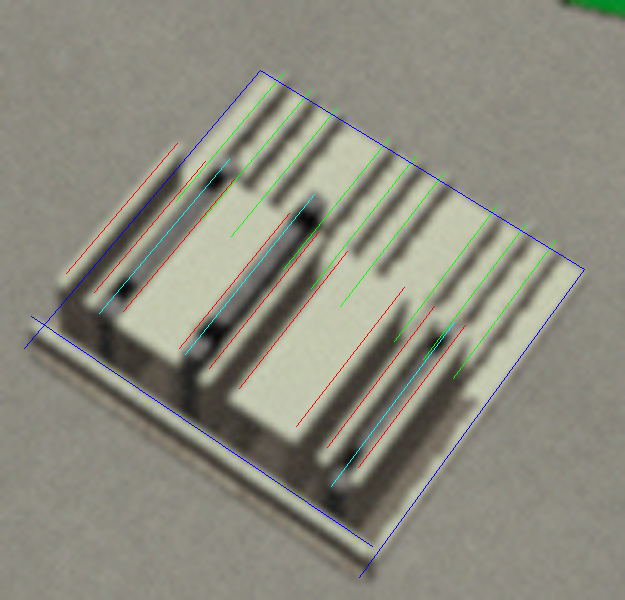

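```bash
sed -i 's/\[0,94,y/[0,DL,y/g; s/^mm=1e-3/mm=1e-3\nDL=94/' fit.py; cat > f3.py <<'E'
import fit; from fit import *
np.set_printoptions(precision=4,suppress=True)
C=[(79,60),(-9,98),(-61,80)]
for n in("top","scene"):
    p=np.load(f"pics/{n}0.npz")
    for DL in(90,94,98,102):
        fit.DL=DL
        r=fitrack(p,C,[.587,.139,-.093,0]); print(n,DL,r.cost*1e4,r.x)
E
python3 f3.py
```

```text
top 90 151.56844579046077 [ 0.5845  0.1376 -0.0928 -0.0004]
top 94 140.19264884560542 [ 0.5839  0.1377 -0.0923 -0.0004]
top 98 134.31443049353024 [ 0.5833  0.1377 -0.0918 -0.0004]
top 102 133.5689618927804 [ 0.5829  0.1377 -0.0913 -0.0004]
scene 90 209.49084214367304 [ 0.5897  0.1406 -0.0955 -0.0004]
scene 94 195.32933073143874 [ 0.5896  0.1406 -0.0945 -0.0004]
scene 98 190.08058620250978 [ 0.5885  0.1407 -0.0946 -0.0004]
scene 102 192.9559699280159 [ 0.5884  0.1408 -0.0944 -0.0004]
```

```bash
cat > f4.py <<'E'
from fit import *
np.set_printoptions(precision=4,suppress=True)
# drainer frame: origin on bench under cassette's foot. cassette leaning 30deg to -x
a=np.radians(30)
Rl=np.array([[np.cos(a),0,-np.sin(a)],[0,1,0],[np.sin(a),0,np.cos(a)]]) # cols: cassette x,y,z in drainer frame
print(Rl@[0,0,1])
def prep(p):
    P=cloud(p).reshape(-1,3);P=P[(P[:,2]>-.02)&(P[:,2]<.13)]
    return P[np.linalg.norm(P[:,:2]-[.465,-.237],axis=1)<.1]
def model(P,v):
    # v: x,y,yaw,zfoot(cassette foot centre height), zoff, dy cassette, xl lip offset
    Q=(P-[v[0],v[1],v[4]])@rot(v[2])
    Cc=(Q-[v[6],v[5],v[3]])@Rl
    d=[sdf(Cc,[[-4.5,4.5,-55,55,0,80]]),sdf(Q,[[-400,400,-400,400,-20,0]])]
    # base 110x136x6 centre x free
    d.append(sdf(Q-[v[7],0,0],[[-55,55,-68,68,0,6]]))
    # ribs behind (-cass x side): 68 up slope
    d.append(sdf(Cc+[0,v[5],0],[[-14.5,-4.5,-49,-39,0,68],[-14.5,-4.5,39,49,0,68]]))
    d.append(sdf(Q-[v[8],0,0],[[-2,2,-68,68,0,18]]))
    return np.min(d,0)
if __name__=="__main__":
  for n in("top","scene"):
    p=np.load(f"pics/{n}0.npz");P=prep(p);best=None
    for y0 in(-.1,.1,.2,.3):
        r=least_squares(lambda v:model(P,v),[.49,-.232,y0,.009,0,0,0,-.02,.012],loss="soft_l1",f_scale=.002,x_scale=[.01,.01,.05,.005,.003,.005,.005,.01,.01],diff_step=1e-4)
        if best is None or r.cost<best.cost:best=r
    v=best.x;print(n,len(P),best.cost*1e4,v)
    foot=rot(v[2])@[v[6],v[5],v[3]]+[v[0],v[1],v[4]]
    up=rot(v[2])@Rl@[0,0,1]
    print(" foot",foot,"centre",foot+.04*up,"top",foot+.08*up,"up",up)
E
python3 f4.py
```

```text
[-0.5    0.     0.866]
top 5328 84.73914709911156 [ 0.5778 -0.2149  0.2589  0.008   0.0004 -0.0003 -0.0977 -0.1191 -0.0898]
 foot [ 0.4834 -0.2403  0.0083] centre [ 0.4641 -0.2454  0.043 ] top [ 0.4448 -0.2505  0.0776] up [-0.4833 -0.128   0.866 ]
scene 2896 68.46268508902055 [ 0.6622 -0.1886  0.2502  0.0079  0.0003 -0.0029 -0.1827 -0.204  -0.1731]
 foot [ 0.4859 -0.2367  0.0082] centre [ 0.4665 -0.2417  0.0429] top [ 0.4471 -0.2466  0.0775] up [-0.4844 -0.1238  0.866 ]
```

```bash
cat > mv.py <<'E'
from fit import *
from scipy.spatial.transform import Rotation as Rn
import sys
np.set_printoptions(precision=4,suppress=True)
DY=.255; RY=-.093
RACK=np.array([.586,.1392,0])
FOOT=np.array([.4847,-.2385,.0082])
def Rtool(z,y): 
    z=np.array(z)/np.linalg.norm(z);y=np.array(y)-z*np.dot(y,z);y/=np.linalg.norm(y)
    return np.c_[np.cross(y,z),y,z]
a=np.radians(30)
UP=rot(DY)@[-.5,0,np.cos(a)]; CX=rot(DY)@[np.cos(a),0,.5]
RG=Rtool(-UP,CX)
RR=Rtool([0,0,-1],rot(RY)@[0,1,0])
RP=Rtool([0,0,-1],rot(RY)@[1,0,0])
def rk(x,y,z): return RACK+rot(RY)@(np.array([x,y,z])*mm)
def go(pos,R,wait=0):
    s=read_state();q=s["tcp_rot"];R0=Rn.from_quat([q[1],q[2],q[3],q[0]])
    d=(np.array(pos)-s["position"])*100; rv=(Rn.from_matrix(R)*R0.inv()).as_rotvec(degrees=True)
    n=int(np.ceil(max(np.abs(d).max()/4.1,np.linalg.norm(d)/4.1,np.linalg.norm(rv)/7.1)))
    print("t",s["t"],"pos",s["position"],"F",s["ft_force"],"w",s["gripper_width"],"q",s["q"])
    print("total cm",d,"deg",rv,"rows",n,"per row",np.round(d/n,3),np.round(rv/n,3))
E
python3 - <<'E'
from mv import *
print(RG,RR,RP)
print("pre",FOOT+UP*.151,"grasp",FOOT+UP*.031,"place",rk(-50,-79,40))
go(FOOT+UP*.19+np.array([0,0,.0]),RG)
p=np.load("pics/scene0.npz");P=cloud(p).reshape(-1,3)
m=(P[:,0]>.15)&(P[:,0]<.6)&(P[:,1]<-.15)&(P[:,1]>-.7)
for x in np.arange(.15,.6,.06):
    print(round(x,2),[ (round(y,2),round(float(P[(abs(P[:,0]-x-.03)<.03)&(abs(P[:,1]-y-.03)<.03)][:,2].max(initial=-1)),3)) for y in np.arange(-.7,-.15,.06)])
E
```

```text
[[-0.2522  0.838   0.4838]
 [ 0.9677  0.2185  0.1261]
 [ 0.      0.5    -0.866 ]] [[-0.9957  0.0929  0.    ]
 [ 0.0929  0.9957  0.    ]
 [ 0.      0.     -1.    ]] [[ 0.0929  0.9957  0.    ]
 [ 0.9957 -0.0929  0.    ]
 [ 0.      0.     -1.    ]]
pre [ 0.4116 -0.2575  0.139 ] grasp [ 0.4697 -0.2424  0.035 ] place [0.5289 0.0652 0.04  ]
t 0.9 pos [ 0.229  -0.6084  0.2068] F [-0.3626 -0.1051  1.0924] w 0.08503932439394728 q [ 1.4742  0.5008 -0.427   1.5504  0.2208  1.1383 -0.2103]
total cm [16.3813 34.5903 -3.4104] deg [-15.0902 -29.121   81.9154] rows 13 per row [ 1.26   2.661 -0.262] [-1.161 -2.24   6.301]
0.15 [(np.float64(-0.7), 0.011), (np.float64(-0.64), 0.311), (np.float64(-0.58), 0.336), (np.float64(-0.52), 0.007), (np.float64(-0.46), 0.008), (np.float64(-0.4), 0.008), (np.float64(-0.34), 0.007), (np.float64(-0.28), 0.009), (np.float64(-0.22), 0.008), (np.float64(-0.16), 0.008)]
0.21 [(np.float64(-0.7), 0.327), (np.float64(-0.64), 0.34), (np.float64(-0.58), 0.342), (np.float64(-0.52), 0.007), (np.float64(-0.46), 0.007), (np.float64(-0.4), 0.009), (np.float64(-0.34), 0.008), (np.
[... 1080 characters left out ...]
loat64(-0.4), 0.007), (np.float64(-0.34), 0.085), (np.float64(-0.28), 0.084), (np.float64(-0.22), 0.071), (np.float64(-0.16), 0.008)]
0.51 [(np.float64(-0.7), 0.008), (np.float64(-0.64), 0.009), (np.float64(-0.58), 0.01), (np.float64(-0.52), 0.008), (np.float64(-0.46), 0.008), (np.float64(-0.4), 0.007), (np.float64(-0.34), 0.026), (np.float64(-0.28), 0.021), (np.float64(-0.22), 0.013), (np.float64(-0.16), 0.007)]
0.57 [(np.float64(-0.7), 0.047), (np.float64(-0.64), 0.047), (np.float64(-0.58), 0.044), (np.float64(-0.52), 0.007), (np.float64(-0.46), 0.008), (np.float64(-0.4), 0.007), (np.float64(-0.34), 0.009), (np.float64(-0.28), 0.007), (np.float64(-0.22), 0.009), (np.float64(-0.16), 0.007)]
```

{"name": "move_arm", "arguments": {
  "deltas": [1.26,2.66,-0.2,-1.16,-2.24,6.3,100,1.26,2.66,-0.2,-1.16,-2.24,6.3,90,1.26,2.66,-0.2,-1.16,-2.24,6.3,80,1.26,2.66,-0.2,-1.16,-2.24,6.3,70,1.26,2.66,-0.2,-1.16,-2.24,6.3,60,1.26,2.66,-0.2,-1.16,-2.24,6.3,50,1.26,2.66,-0.2,-1.16,-2.24,6.3,50,1.26,2.66,-0.2,-1.16,-2.24,6.3,50]
}}

```text
t: 1.57
position: [0.33, -0.3942, 0.1909]
tcp_rot: [0.105, 0.798, 0.578, 0.134]
ft_force: [0.2, 0.1, 0.5]
gripper_width: 0.0427
```

{"name": "move_arm", "arguments": {
  "deltas": [1.26,2.66,-0.3,-1.16,-2.24,6.3,50,1.26,2.66,-0.3,-1.16,-2.24,6.3,50,1.26,2.66,-0.3,-1.16,-2.24,6.3,50,1.26,2.66,-0.3,-1.16,-2.24,6.3,50,1.26,2.66,-0.3,-1.16,-2.24,6.3,50,0,0,0,0,0,0,50,0,0,0,0,0,0,50]
}}

```text
t: 2.15
position: [0.3925, -0.2617, 0.1755]
tcp_rot: [0.158, 0.591, 0.764, 0.205]
ft_force: [0.5, -0.1, 0.0]
gripper_width: 0.0425
```

```bash
python3 - <<'E'
from mv import *
go(FOOT+UP*.12,RG)
for n in("top","scene"):
    p=capture(n);np.savez("pics/"+n+"1.npz",**{k:np.array(v) for k,v in p.items()})
    s=read_state();c=proj(p,s["position"]);print(n,c)
    im=cv2.cvtColor(p["frame"],cv2.COLOR_RGB2BGR)
    x,y=int(c[0]),int(c[1]);x0,y0=x-60,y-45
    crop=cv2.resize(im[y0:y0+90,x0:x0+120],None,fx=6,fy=6,interpolation=cv2.INTER_CUBIC)
    for X in(s["position"],FOOT+UP*.08+rot(DY)@[0,.055,0],FOOT+UP*.08-rot(DY)@[0,.055,0],FOOT):
        u=(proj(p,X)-[x0-.5,y0-.5])*6
        cv2.drawMarker(crop,tuple(int(t) for t in u),(0,0,255),0,12,1)
    cv2.imwrite(f"pics/{n}1.png",crop)
E
```

```text
t 2.15 pos [ 0.3925 -0.2617  0.1755] F [ 0.515  -0.0756  0.02  ] w 0.04254885177617568 q [ 2.0041  0.2643 -1.1912  2.2589 -0.4094  0.5791  1.4315]
total cm [ 3.4138  0.808  -6.3414] deg [-0.0636 -0.0441 -0.005 ] rows 2 per row [ 1.707  0.404 -3.171] [-0.032 -0.022 -0.002]
top [413.9869 264.9123]
scene [207.074  117.7072]
```

View pics/top1.png

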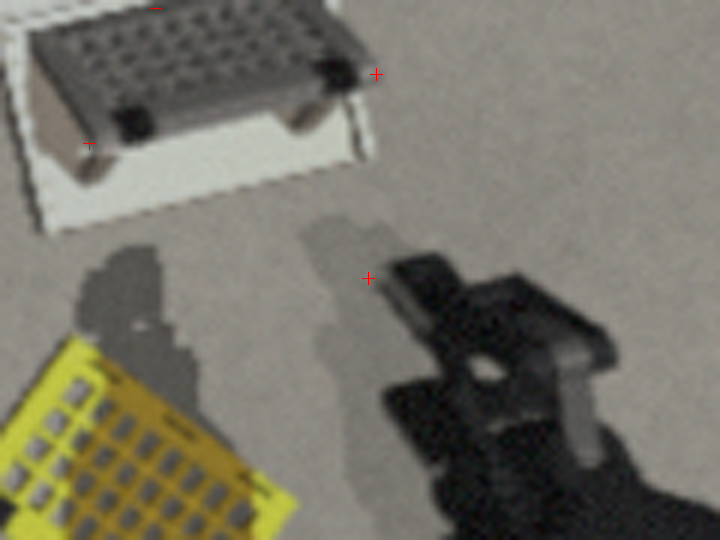

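View pics/scene1.png

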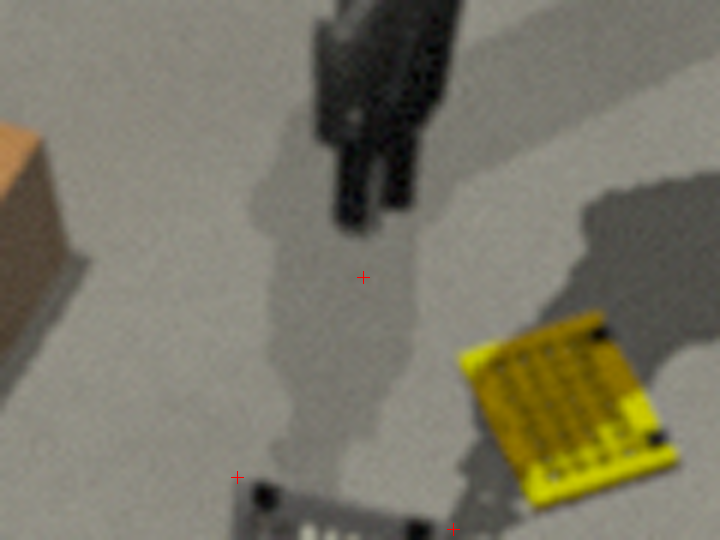

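```bash
python3 - <<'E'
from mv import *
s=read_state();print(s["position"],s["t"])
for n in("top","scene"):
    p=np.load(f"pics/{n}1.npz");P=cloud(p).reshape(-1,3)
    T=(P-s["position"])@RG   # tool frame coords
    m=(np.abs(T)<[.03,.06,.11]).all(1)&(P[:,2]>.05)&(T[:,2]<.05)
    # exclude cassette: 
    Q=T[m];print(n,len(Q),"max z",np.sort(Q[:,2])[-15:])
    for lo in np.arange(-.1,.03,.01):
        k=Q[(Q[:,2]>=lo)&(Q[:,2]<lo+.01)]
        if len(k):print(round(lo,3),len(k),"x",np.percentile(k[:,0],[2,50,98]),"y",np.percentile(k[:,1],[2,50,98]))
E
```

```text
[ 0.3927 -0.2638  0.1761] 2.25
top 826 max z [-0.0301 -0.03   -0.0299 -0.0299 -0.0297 -0.0296 -0.0288 -0.0288 -0.0287
 -0.0287 -0.0287 -0.0281 -0.028  -0.0277 -0.0274]
-0.1 186 x [-0.0085  0.0101  0.0184] y [-0.0549  0.0256  0.0588]
-0.09 113 x [-0.0095  0.0113  0.0139] y [-0.0544  0.0319  0.0557]
-0.08 113 x [-0.0069  0.0114  0.0145] y [-0.0491  0.026   0.0523]
-0.07 46 x [0.0009 0.0084 0.0134] y [-0.0296 -0.0236  0.0308]
-0.06 71 x [-0.0042  0.008   0.0123] y [-0.0276 -0.0204  0.0349]
-0.05 80 x [-0.0053  0.0069  0.0125] y [-0.0272  0.0245  0.0345]
-0.04 82 x [-0.0072  0.0054  0.0125] y [-0.0255 -0.0218  0.0342]
-0.03 13 x [-0.0089  0.0007  0.011 ] y [-0.024  -0.0224  0.0277]
scene 461 max z [-0.0287 -0.0286 -0.0286 -0.0284 -0.0281 -0.028  -0.0279 -0.0272 -0.0269
 -0.0266 -0.0265 -0.026  -0.0255 -0.0254 -0.0246]
-0.1 63 x [-0.0074  0.0142  0.0207] y [-0.0517  0.0264  0.0595]
-0.09 68 x [-0.0076  0.012   0.0177] y [-0.053   0.0315  0.0584]
-0.08 67 x [-0.0084  0.011   0.0169] y [-0.0475  0.0337  0.0562]
-0.07 38 x [-0.0053  0.0082  0.0143] y [-0.032   0.0267  0.0388]
-0.06 51 x [-0.0046  0.007   0.0141] y [-0.0249  0.0274  0.0399]
-0.05 50 x [-0.0052  0.0073  0.0145] y [-0.0257  0.0288  0.0378]
-0.04 50 x [-0.0085  0.0064  0.0142] y [-0.0261  0.0253  0.0361]
-0.03 19 x [-0.0058  0.0049  0.0123] y [-0.0269  0.0235  0.0296]
```

```bash
python3 - <<'E'
from mv import *
p=np.load("pics/scene0.npz");P=cloud(p).reshape(-1,3)
pos=np.array([.2288,-.608,.2063])
R=Rn.from_quat([.9839,.1789,0,0]).as_matrix()
T=(P-pos)@R
m=(np.abs(T)<[.05,.09,.15]).all(1)
Q=T[m];print(len(Q),np.sort(Q[:,2])[-12:])
for lo in np.arange(-.15,.03,.01):
    k=Q[(Q[:,2]>=lo)&(Q[:,2]<lo+.01)]
    if len(k):print(round(lo,3),len(k),"x",np.percentile(k[:,0],[2,50,98]),"y",np.percentile(k[:,1],[2,50,98]))
E
```

```text
690 [-0.0431 -0.0425 -0.0417 -0.0417 -0.0417 -0.0403 -0.0402 -0.04   -0.0397
 -0.0384 -0.0368 -0.0366]
-0.14 16 x [0.0097 0.0155 0.025 ] y [-0.0729 -0.0596 -0.0139]
-0.13 85 x [-0.0008  0.014   0.0244] y [-0.0735 -0.0252  0.0226]
-0.12 105 x [-0.0101  0.013   0.0231] y [-0.0747 -0.0202  0.0658]
-0.11 132 x [-0.0132  0.0118  0.0206] y [-0.0738 -0.0174  0.0658]
-0.1 116 x [-0.0125  0.0087  0.0187] y [-0.0763 -0.0383  0.069 ]
-0.09 81 x [-0.0098  0.009   0.016 ] y [-0.0758 -0.0449  0.069 ]
-0.08 35 x [-0.0085  0.0079  0.0166] y [-0.058   0.0398  0.0596]
-0.07 44 x [-0.0072  0.0081  0.0152] y [-0.0603  0.0384  0.0509]
-0.06 43 x [-0.0069  0.009   0.0162] y [-0.0594 -0.046   0.051 ]
-0.05 29 x [-0.0083  0.0063  0.0144] y [-0.0567  0.04    0.053 ]
-0.04 4 x [-0.0036  0.0051  0.0096] y [-0.0416  0.041   0.0416]
```

```bash
python3 - <<'E'
from mv import *
go(FOOT+UP*.045,RG)
E
```

```text
t 2.25 pos [ 0.3927 -0.2638  0.1761] F [-0.3849  0.1849  0.0908] w 0.04260227992185414 q [ 2.0035  0.2638 -1.1887  2.2567 -0.4092  0.5789  1.4311]
total cm [  7.0213   1.9671 -12.897 ] deg [ 0.0407 -0.0141  0.1469] rows 4 per row [ 1.755  0.492 -3.224] [ 0.01  -0.004  0.037]
```

{"name": "move_arm", "arguments": {
  "deltas": [1.0,0.28,-1.84,0,0,0,50,1.0,0.28,-1.84,0,0,0,50,1.0,0.28,-1.84,0,0,0,50,1.0,0.28,-1.84,0,0,0,50,1.0,0.28,-1.84,0,0,0,50,1.0,0.28,-1.84,0,0,0,50,1.0,0.28,-1.84,0,0,0,50,0,0,0,0,0,0,50]
}}

```text
t: 2.92
position: [0.461, -0.2422, 0.0518]
tcp_rot: [0.156, 0.591, 0.764, 0.207]
ft_force: [-1.0, 0.4, -1.2]
gripper_width: 0.0427
```

```bash
cat > look.py <<'E'
from mv import *
def look(k,centre,marks=(),hw=(50,40)):
    out=[]
    for n in("top","scene"):
        p=capture(n);np.savez(f"pics/{n}{k}.npz",**{a:np.array(v) for a,v in p.items()})
        im=cv2.cvtColor(p["frame"],cv2.COLOR_RGB2BGR);c=proj(p,centre);x0=int(np.clip(c[0]-hw[0],0,560-2*hw[0]));y0=int(np.clip(c[1]-hw[1],0,420-2*hw[1]))
        f=390/(2*hw[0])
        crop=cv2.resize(im[y0:y0+2*hw[1],x0:x0+2*hw[0]],None,fx=f,fy=f,interpolation=cv2.INTER_CUBIC)
        for X in marks:
            u=(proj(p,X)-[x0-.5,y0-.5])*f
            cv2.drawMarker(crop,tuple(int(t) for t in u),(0,0,255),0,10,1)
        out.append(crop)
    cv2.imwrite(f"pics/look{k}.png",np.hstack(out))
E
python3 - <<'E'
from look import *
s=read_state()
look(2,s["position"],[s["position"],FOOT],(40,40))
go(FOOT+UP*.006,RG)
for n in("top","scene"):
    p=np.load(f"pics/{n}2.npz");P=cloud(p).reshape(-1,3)
    T=(P-s["position"])@RG
    m=(np.abs(T)<[.02,.06,.1]).all(1)
    Q=T[m]
    for lo in np.arange(-.09,.04,.01):
        k=Q[(Q[:,2]>=lo)&(Q[:,2]<lo+.01)]
        h=np.histogram(k[:,1],bins=np.arange(-.044,.045,.004))[0]
        print(n,round(lo,3),h)
E
```

```text
t 3.0167 pos [ 0.4603 -0.2432  0.0533] F [ 0.7788 -0.3927 -0.7901] w 0.04268132736872783 q [ 1.4244  0.5344 -0.7796  2.2734 -0.4006  0.2023  1.4098]
total cm [ 2.1546  0.3943 -3.9909] deg [-0.176  -0.0102 -0.0486] rows 2 per row [ 1.077  0.197 -1.995] [-0.088 -0.005 -0.024]
top -0.09 [ 2  0  0  0  0  4  2  0  0  0  0  0  0  0  0  0  0  3 12  4  0  1]
top -0.08 [0 1 2 2 8 5 0 0 0 0 0 0 0 0 0 0 4 4 6 7 0 0]
top -0.07 [ 0  0  1  3 10  9  0  0  0  0  0  0  0  0  0  0  2  1  1  1  0  0]
top -0.06 [ 0  0  0  2  5 13  0  0  0  0  0  0  0  0  0  0  2  9  2  2  0  0]
top -0.05 [ 0  0  0  2  4 14  0  0  0  0  0  0  0  0  0  1  1  7  1 16  0  0]
top -0.04 [ 0  0  0  0  5 14  0  0  0  6  8  7  1  0  0  0  2  7  4  5  0  0]
top -0.03 [ 0  0  0  0  2  6  0  0  0  7  6 21  0  0  0  0  0  1  0  0  0  0]
top -0.02 [ 0  0  0  0  0  0  0  0  0  0  0 14  0  0  0  0  0  0  0  0  0  0]
top -0.01 [ 0  0  0  0  0  0  0  0  0  4  9 14  0  0  0  0  0  0  0  0  0  0]
top -0.0 [0 0 0 0 0 0 0 0 0 2 4 9 0 0 0 0 0 0 0 0 0 0]
top 0.01 [ 0  0  0  0  0  0  0  0  0  3 12 16  1  0  0  0  0  0  0  0  0  0]
top 0.02 [ 0 
[... 366 characters left out ...]
  0  0  0  1  2 10 10  5  0]
scene -0.05 [ 0  0  0  0  9  5  3  1  0  0  0  0  0  0  0  0  0  2  8 12  4  0]
scene -0.04 [ 0  0  0  1  4  8  3  2  0  0  1  0  1  0  0  0  1  0 11 10  0  0]
scene -0.03 [ 0  0  0  0  1  4  0  0  0  1  2 11  5  1  0  0  0  3  2  1  0  0]
scene -0.02 [0 0 0 0 0 0 0 0 0 0 4 9 8 0 0 0 0 0 0 0 0 0]
scene -0.01 [ 0  0  0  0  0  0  0  0  0  2  9 17  7  1  0  0  0  0  0  0  0  0]
scene -0.0 [0 0 0 0 0 0 0 0 0 0 5 9 6 0 0 0 0 0 0 0 0 0]
scene 0.01 [ 0  0  0  0  0  0  0  0  0  2  6  7 11  1  0  0  0  0  0  0  0  0]
scene 0.02 [ 3  2  0  0  0  0  0  0  0  4  7 16  6  0  0  0  0  0  0  0  0  0]
scene 0.03 [ 0  4  7  3  0  2  0  0  0  3 10  9  7  3  0  0  0  0  0  0  0  0]
```

View pics/look2.png

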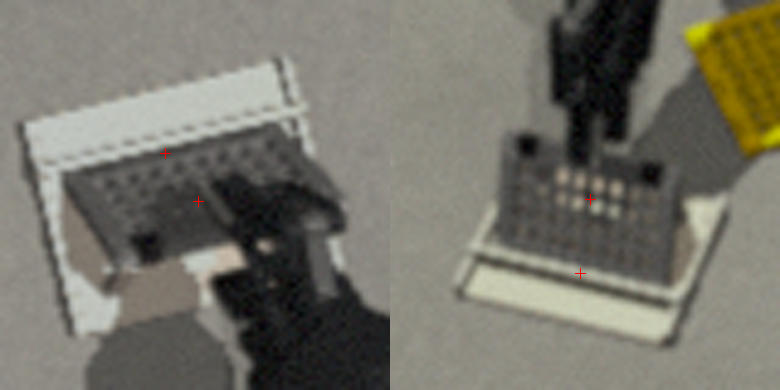

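{"name": "move_arm", "arguments": {
  "deltas": [0.43,0.08,-0.8,0,0,0,50,0.43,0.08,-0.8,0,0,0,50,0.43,0.08,-0.8,0,0,0,50,0.43,0.08,-0.8,0,0,0,50,0.43,0.08,-0.8,0,0,0,50,0,0,0,0,0,0,50]
}}

```text
t: 3.52
position: [0.4809, -0.2397, 0.0154]
tcp_rot: [0.158, 0.591, 0.764, 0.207]
ft_force: [0.2, 0.3, 0.1]
gripper_width: 0.0428
```

```bash
python3 - <<'E'
from look import *
s=read_state()
look(3,s["position"],[s["position"]],(40,40))
go(FOOT+UP*.006,RG)
for n in("top","scene"):
    p=np.load(f"pics/{n}3.npz");P=cloud(p).reshape(-1,3)
    T=(P-s["position"])@RG
    m=(np.abs(T)<[.02,.06,.1]).all(1)
    Q=T[m]
    for lo in np.arange(-.07,.0,.01):
        k=Q[(Q[:,2]>=lo)&(Q[:,2]<lo+.01)]
        h=np.histogram(k[:,1],bins=np.arange(-.044,.045,.004))[0]
        print(n,round(lo,3),h)
E
```

```text
t 3.6167 pos [ 0.4805 -0.2396  0.0158] F [1.0266 1.0184 0.3222] w 0.04285357638358667 q [ 1.1526  0.5658 -0.5079  2.258  -1.1174  0.1961  2.0907]
total cm [ 0.1332  0.0362 -0.2365] deg [-0.2134  0.0556 -0.0238] rows 1 per row [ 0.133  0.036 -0.236] [-0.213  0.056 -0.024]
top -0.07 [ 0  0  0  1 10  9  0  0  0  0  0 15  1  0  0  0  0  1  0  0  0  0]
top -0.06 [ 0  0  0  1  2 13  0  0  0  0  0 10  1  0  0  0  2  9  2  2  0  0]
top -0.05 [ 0  0  0  0  3  0  0  0  0  1  8 17  0  0  0  1  1  6  4 12  0  0]
top -0.04 [ 0  0  0  0  0  0  0  0  0  0  8 12  2  0  0  0  3  6  3  4  0  0]
top -0.03 [0 0 0 0 0 0 0 0 0 1 4 5 2 0 0 0 0 1 0 0 0 0]
top -0.02 [ 0  0  0  0  0  0  0  0  0  2  5 12  0  0  0  0  0  0  0  0  0  0]
top -0.01 [ 0  0  0  0  0  0  0  0  0  1 11 13  2  5  4  0  0  0  0  0  0  0]
top 0.0 [ 0  0  0  0  0  1  0  3  0  0  0 14  3 18  9  0  0  0  0  0  0  0]
scene -0.07 [ 0  0  0  1  3  5  1  0  0  0  0  4 10  2  0  0  0  5  0 11  0  0]
scene -0.06 [0 0 0 0 0 0 0 0 0 0 1 3 2 1 0 0 2 7 5 7 7 0]
scene -0.05 [0 0 0 0 1 2 1 0 0 0 4 5 3 1 0 0 3 2 7 9 6 1]
scene -0.04 [0 0 0 1 3 0 3 0 0 0 1 4 5 2 0 0 1 4 5 6 3 0]
scene -0.03 [0 0 0 0 1 0 1 0 0 0 4 3 2 1 0 0 0 2 4 0 0 0]
scene -0.02 [ 2  1  1  2  0  0  0  0  1  1  3  7 10  0  0  0  0  0  0  0  0  0]
scene -0.01 [ 0  1  2  2  2  1  0  0  0  1 10  9 11  3  2  1  0  0  0  0  0  0]
scene 0.0 [ 0  0  0  0  2  2  6  3  0  1  0  7  8 14 13 10  0  0  0  0  0  0]
```

View pics/look3.png

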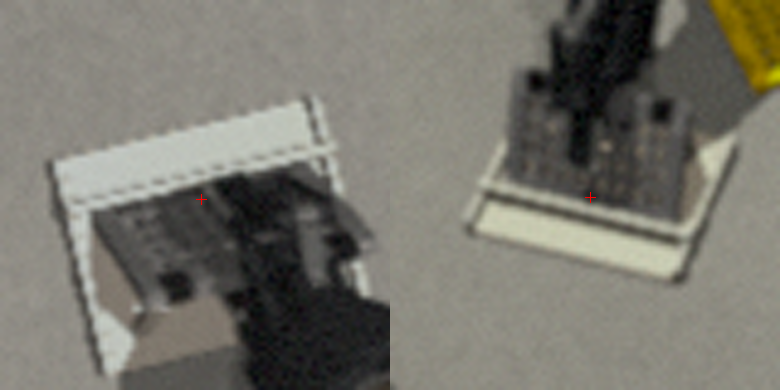

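{"name": "move_arm", "arguments": {
  "deltas": [0,0,0,0,0,0,25,0,0,0,0,0,0,20,0,0,0,0,0,0,15,0,0,0,0,0,0,10,0,0,0,0,0,0,5,0,0,0,0,0,0,0,0,0,0,0,0,0,0]
}}

```text
t: 4.2
position: [0.4812, -0.2391, 0.0157]
tcp_rot: [0.158, 0.59, 0.764, 0.207]
ft_force: [-0.6, 0.6, 6.9]
gripper_width: 0.0083
```

{"name": "move_arm", "arguments": {
  "deltas": [0,0,0,0,0,0,0,0,0,0,0,0,0,0,-0.25,-0.06,0.43,0,0,0,0,-0.25,-0.06,0.43,0,0,0,0,-0.25,-0.06,0.43,0,0,0,0,-0.25,-0.06,0.43,0,0,0,0,0,0,0,0,0,0,0]
}}

```text
t: 4.78
position: [0.4709, -0.2408, 0.0333]
tcp_rot: [0.157, 0.59, 0.765, 0.207]
ft_force: [3.0, 1.9, 4.4]
gripper_width: 0.0081
```

```bash
python3 - <<'E'
from look import *
s=read_state()
look(4,s["position"],[s["position"]],(40,40))
go(FOOT+UP*.1,RG)
E
```

```text
t 4.8833 pos [ 0.4712 -0.2409  0.0329] F [3.2518 1.4453 5.541 ] w 0.008626377449444169 q [ 1.1278  0.5048 -0.4558  2.2708 -1.087   0.2569  2.0503]
total cm [-3.4845 -1.0223  6.1882] deg [-0.2221  0.0872 -0.1381] rows 2 per row [-1.742 -0.511  3.094] [-0.111  0.044 -0.069]
```

View pics/look4.png

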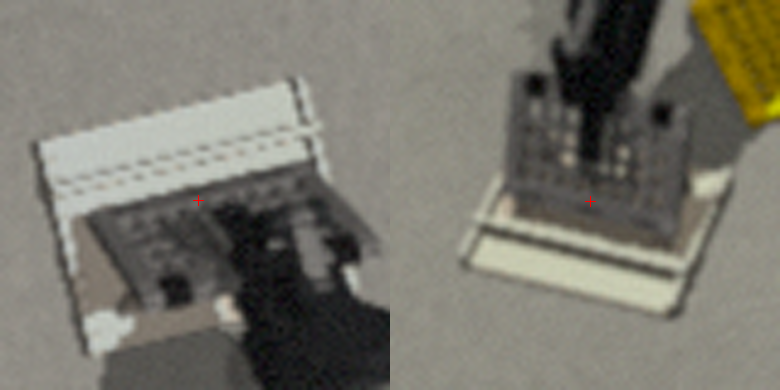

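{"name": "move_arm", "arguments": {
  "deltas": [-0.9,-0.22,1.6,0,0,0,0,-0.9,-0.22,1.6,0,0,0,0,-0.9,-0.22,1.6,0,0,0,0,-0.9,-0.22,1.6,0,0,0,0,0,0,2.5,0,0,0,0,0,0,2.5,0,0,0,0,0,0,2.0,0,0,0,0,0,0,0,0,0,0,0]
}}

```text
t: 5.55
position: [0.4351, -0.2523, 0.1691]
tcp_rot: [0.16, 0.59, 0.764, 0.205]
ft_force: [-0.1, -0.8, -2.1]
gripper_width: 0.0086
```

```bash
python3 - <<'E'
from look import *
go(rk(-52,-79,160),RR)
E
```

```text
t 5.55 pos [ 0.4351 -0.2523  0.1691] F [-0.069  -0.8488 -2.1038] w 0.008553813601742212 q [ 1.0484  0.1486 -0.2539  2.2508 -0.7712  0.6159  1.6691]
total cm [ 9.1832 31.7717 -0.9055] deg [-24.3564  20.8523  68.3591] rows 11 per row [ 0.835  2.888 -0.082] [-2.214  1.896  6.214]
```

{"name": "move_arm", "arguments": {
  "deltas": [0.66,2.27,0,-1.74,1.49,4.88,0,0.66,2.27,0,-1.74,1.49,4.88,0,0.66,2.27,0,-1.74,1.49,4.88,0,0.66,2.27,0,-1.74,1.49,4.88,0,0.66,2.27,0,-1.74,1.49,4.88,0,0.66,2.27,0,-1.74,1.49,4.88,0,0.66,2.27,0,-1.74,1.49,4.88,0]
}}

```text
t: 6.13
position: [0.4797, -0.0906, 0.1646]
tcp_rot: [0.08, 0.336, 0.932, 0.108]
ft_force: [0.0, -0.1, -1.7]
gripper_width: 0.0083
```

{"name": "move_arm", "arguments": {
  "deltas": [0.66,2.27,0,-1.74,1.49,4.88,0,0.66,2.27,0,-1.74,1.49,4.88,0,0.66,2.27,0,-1.74,1.49,4.88,0,0.66,2.27,0,-1.74,1.49,4.88,0,0.66,2.27,0,-1.74,1.49,4.88,0,0.66,2.27,0,-1.74,1.49,4.88,0,0.66,2.27,0,-1.74,1.49,4.88,0,0,0,0,0,0,0,0]
}}

```text
t: 6.8
position: [0.5276, 0.0756, 0.1649]
tcp_rot: [-0.003, 0.041, 0.999, 0.002]
ft_force: [-0.2, 1.2, -0.8]
gripper_width: 0.0081
```

```bash
python3 - <<'E'
from look import *
s=read_state()
go(rk(-52,-79,100),RR)
look(5,rk(-30,-79,60),[s["position"]],(50,45))
# fit held cassette (box in tool-ish frame) in each camera
for n in("top","scene"):
    p=np.load(f"pics/{n}5.npz");P=cloud(p).reshape(-1,3);s0=s["position"]
    Q=(P-s0)@rot(RY)
    # points of cassette: exclude fingers region |x|<.018 & z>.025
    m=(np.abs(Q)<[.075,.03,.12]).all(1)&(np.abs(Q[:,0])>.02)&(Q[:,2]>-.03)&(Q[:,2]<.08)
    Q=Q[m]
    f=lambda v: sdf((Q-[v[0],v[1],v[2]])@rot(v[3])@Rn.from_rotvec([v[4],v[5],0]).as_matrix(),[[-55,55,-4.5,4.5,0,80]])
    r=least_squares(f,[0,0,-.009,0,0,0],loss="soft_l1",f_scale=.002,x_scale=[.01,.01,.01,.05,.05,.05],diff_step=1e-4)
    print(n,len(Q),"rms",np.sqrt(np.mean(f(r.x)**2)),r.x)
E
```

```text
t 6.8 pos [0.5276 0.0756 0.1649] F [-0.213   1.2427 -0.7746] w 0.00807133328116324 q [ 0.2441  0.3587 -0.5262  1.878   0.2094  0.9663  1.1134]
total cm [-0.0717 -1.0223 -6.4857] deg [-0.2158 -0.3884 -0.6183] rows 2 per row [-0.036 -0.511 -3.243] [-0.108 -0.194 -0.309]
top 0 rms nan [ 0.     0.    -0.009  0.     0.     0.   ]
scene 255 rms 0.0013405832477573073 [-0.0005 -0.0028 -0.0092  0.0124 -0.0136  0.0079]
  return _methods._mean(a, axis=axis, dtype=dtype,
  ret = ret.dtype.type(ret / rcount)
```

View pics/look5.png

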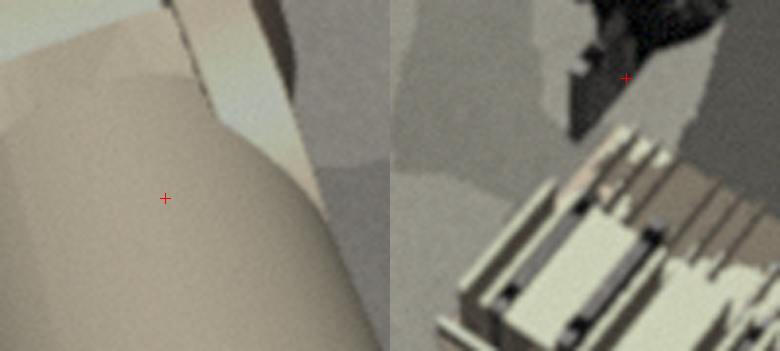

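```bash
cat > held.py <<'E'
from look import *
import fit
def heldfit(k):
    s=read_state();p=capture("scene");s2=read_state()
    np.savez(f"pics/scene{k}.npz",**{a:np.array(v) for a,v in p.items()})
    print("pos before/after",s["position"],s2["position"],"t",s2["t"])
    P=cloud(p).reshape(-1,3);s0=s["position"]
    Q=(P-s0)@rot(RY)
    m=(np.abs(Q)<[.075,.025,.12]).all(1)&(np.abs(Q[:,0])>.02)&(Q[:,2]>-.03)&(Q[:,2]<.08)&(P[:,2]>.1 if s0[2]>.12 else P[:,2]>.0)
    Q=Q[m]
    f=lambda v: sdf((Q-[v[0],v[1],v[2]])@rot(v[3])@Rn.from_rotvec([v[4],v[5],0]).as_matrix(),[[-55,55,-4.5,4.5,0,80]])
    r=least_squares(f,[0,0,-.009,0,0,0],loss="soft_l1",f_scale=.002,x_scale=[.01,.01,.01,.05,.05,.05],diff_step=1e-4)
    print("held",len(Q),"rms",np.sqrt(np.mean(f(r.x)**2)),r.x)
    q=s["tcp_rot"];print("tool y",Rn.from_quat([q[1],q[2],q[3],q[0]]).as_matrix())
    return p,s,r.x
if __name__=="__main__":
    p,s,v=heldfit("6")
    fit.DL=98
    r=fitrack(p,[(79,60),(-9,98),(-61,80)],[.589,.1407,-.0945,0]);print("rack",r.cost*1e4,r.x)
E
python3 held.py
```

```text
pos before/after [0.5259 0.0696 0.1642] [0.5256 0.0676 0.1642] t 6.95
held 259 rms 0.001316917453917156 [-0.0002  0.0007 -0.008   0.0101 -0.0082  0.0245]
tool y [[-0.9958  0.0917 -0.0087]
 [ 0.0917  0.9958  0.0008]
 [ 0.0087  0.     -1.    ]]
rack 188.91551723366976 [ 0.5887  0.1407 -0.095  -0.0003]
```

{"name": "move_arm", "arguments": {
  "deltas": [0,0,-0.5,0,-0.2,0,0,0,0,-0.5,0,-0.2,0,0,0,0,0,0,0,0,0,0,0,0,0,0,0,0,0,0,0,0,0,0,0,0,0,0,0,0,0,0]
}}

```text
t: 7.45
position: [0.5269, 0.0674, 0.1563]
tcp_rot: [0.001, 0.048, 0.999, -0.0]
ft_force: [-0.2, 0.9, -1.0]
gripper_width: 0.0083
```

```bash
python3 held.py
```

```text
pos before/after [0.5269 0.0674 0.1563] [0.527  0.0676 0.1563] t 7.5
held 252 rms 0.0013682260544443897 [ 0.0007  0.0008 -0.0086  0.0036 -0.0082 -0.0096]
tool y [[-0.9954  0.0955  0.0015]
 [ 0.0955  0.9954 -0.0009]
 [-0.0016 -0.0007 -1.    ]]
rack 185.73137499057782 [ 0.5884  0.1408 -0.095  -0.0003]
```

```bash
sed -i 's/^RACK=.*/RACK=np.array([.587,.1398,0])/; s/RY=-.093/RY=-.0945/' mv.py; python3 - <<'E'
from look import *
go(rk(-51,-79,50),RR)
E
```

```text
t 7.5 pos [0.527  0.0676 0.1563] F [ 0.5439  0.2612 -0.5564] w 0.008152726275095706 q [ 0.2478  0.3603 -0.5165  1.8967  0.219   0.9385  1.1042]
total cm [  0.1775  -0.1642 -10.6338] deg [0.0477 0.0939 0.05  ] rows 3 per row [ 0.059 -0.055 -3.545] [0.016 0.031 0.017]
```

{"name": "move_arm", "arguments": {
  "deltas": [0.06,-0.05,-2,0,0,0,0,0.06,-0.05,-2,0,0,0,0,0.06,-0.06,-2,0,0,0,0,0,0,-2,0,0,0,0,0,0,-1.6,0,0,0,0,0,0,-1.0,0,0,0,0,0,0,0,0,0,0,0,0,0,0,0,0,0,0]
}}

```text
t: 8.17
position: [0.5286, 0.0664, 0.0501]
tcp_rot: [0.0, 0.047, 0.999, -0.0]
ft_force: [0.5, 0.4, -0.7]
gripper_width: 0.0083
```

```bash
python3 - <<'E'
from held import *
p,s,v=heldfit("7")
go(rk(-51,-79,50),RR)
im=cv2.cvtColor(p["frame"],cv2.COLOR_RGB2BGR);c=proj(p,rk(-20,-60,50));x0,y0=int(c[0]-35),int(c[1]-30);k=10
cr=cv2.resize(im[y0:y0+60,x0:x0+70],None,fx=k,fy=k,interpolation=cv2.INTER_CUBIC)
cv2.imwrite("pics/c7.png",cr)
for X in [s["position"]+rot(RY)@[a,b,-.009] for a in(-.055,.055) for b in(-.0045,.0045)]:
    cv2.drawMarker(cr,tuple(int(t) for t in (proj(p,X)-[x0-.5,y0-.5])*k),(0,0,255),0,10,1)
for y in(-70,-88):
    a,b=[tuple(int(t) for t in (proj(p,rk(x,y,28))-[x0-.5,y0-.5])*k) for x in(-100,0)]
    cv2.line(cr,a,b,(0,255,0),1)
cv2.imwrite("pics/c7m.png",cr)
E
```

```text
pos before/after [0.5286 0.0664 0.0501] [0.5292 0.0665 0.0507] t 8.2167
held 306 rms 0.0067406808757130435 [ 0.0214  0.0017 -0.0129 -0.0232 -0.0257 -0.1975]
tool y [[-0.9955  0.0946  0.0006]
 [ 0.0946  0.9955 -0.0007]
 [-0.0007 -0.0006 -1.    ]]
t 8.2167 pos [0.5292 0.0665 0.0507] F [ 0.7507  0.3256 -1.1257] w 0.008540047139345992 q [ 0.1888  0.5171 -0.4524  1.9608  0.3301  0.7336  1.0162]
total cm [-0.047  -0.0519 -0.0746] deg [0.0305 0.1143 0.0228] rows 1 per row [-0.047 -0.052 -0.075] [0.031 0.114 0.023]
```

View pics/c7.png

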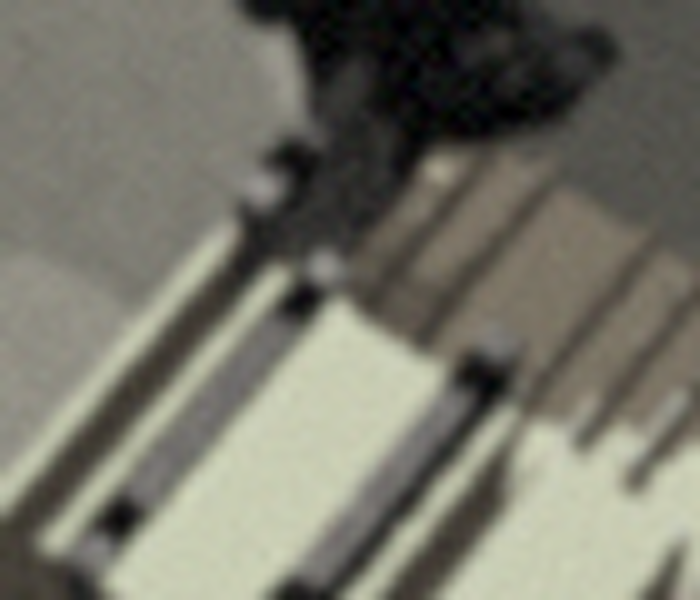

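View pics/c7m.png

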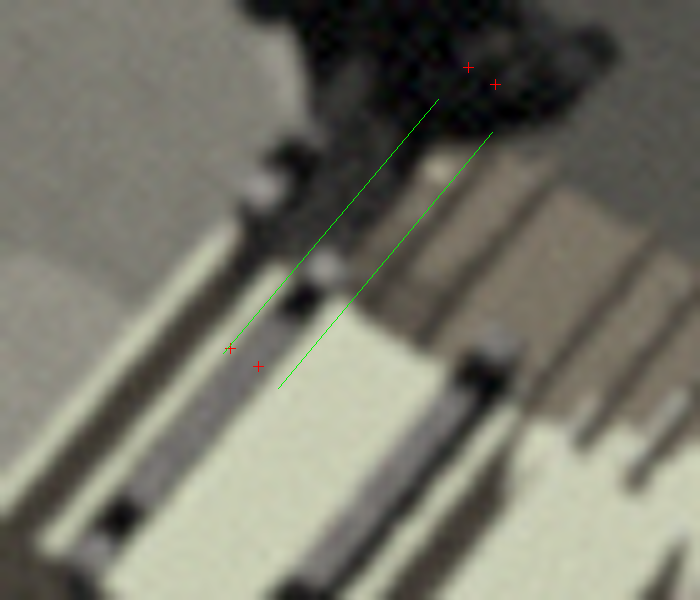

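```bash
python3 - <<'E'
from held import *
p=np.load("pics/scene7.npz");s=read_state();pos=s["position"];print(pos)
im=cv2.cvtColor(p["frame"],cv2.COLOR_RGB2BGR);c=proj(p,rk(20,-60,50));x0,y0=int(c[0]-35),int(c[1]-30);k=11
cr=cv2.resize(im[y0:y0+55,x0:x0+70],None,fx=k,fy=k,interpolation=cv2.INTER_CUBIC)
def L(A,B,col):
    a,b=[tuple(int(t) for t in (proj(p,X)-[x0-.5,y0-.5])*k) for X in(A,B)];cv2.line(cr,a,b,col,1)
for d in(-.0045,.0045):
    q=lambda x,z:np.array([pos[0],pos[1],0])+rot(RY)@[x,d,z]
    L(q(-.05,.088),q(.16,.088),(0,0,255))      # final top edge extended
    L(q(-.055,pos[2]+.071),q(.055,pos[2]+.071),(255,255,0)) # now
cv2.imwrite("pics/c7n.png",cr)
E
```

```text
[0.5292 0.0665 0.0507]
```

View pics/c7n.png

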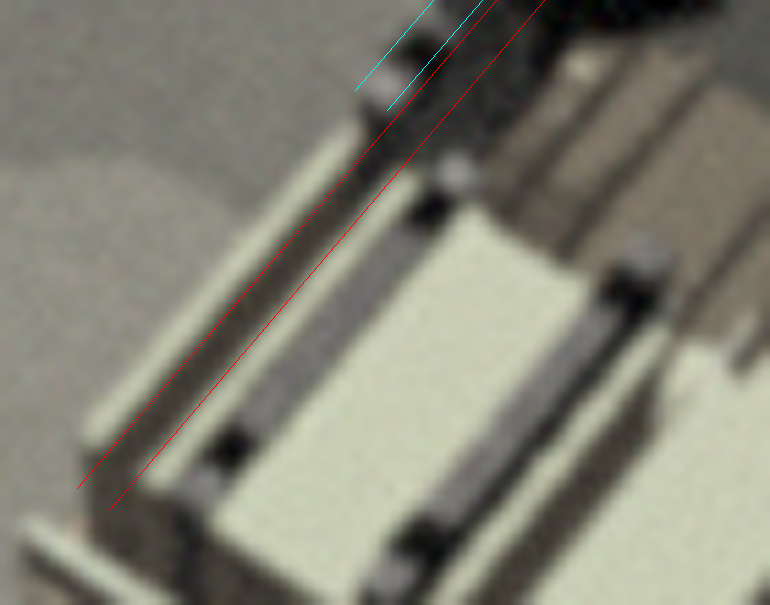

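```bash
python3 - <<'E'
from held import *
p=np.load("pics/scene7.npz");s=read_state();pos=s["position"]
g=cv2.cvtColor(p["frame"],cv2.COLOR_RGB2GRAY).astype(np.float32)
def prof(xs,z,ys):
    out=[]
    for d in ys:
        u=np.array([proj(p,np.array([pos[0],pos[1],0])+rot(RY)@[x,d,z]) for x in xs],np.float32)
        out.append(cv2.remap(g,u[:,0],u[:,1],cv2.INTER_LINEAR).mean())
    return np.array(out)
ys=np.arange(-.02,.034,.001)
for a,b in((.065,.095),(.095,.13)):
    print("slot",list(zip(np.round(ys*1e3).astype(int),prof(np.linspace(a,b,30),.088,ys).astype(int))))
# current cassette top near its +x end (clip at ~35-45)
print("cass",list(zip(np.round(ys*1e3).astype(int),prof(np.linspace(.045,.054,10),pos[2]+.071,ys).astype(int))))
print("cass2",list(zip(np.round(ys*1e3).astype(int),prof(np.linspace(.034,.044,10),pos[2]+.071,ys).astype(int))))
E
```

```text
slot [(np.int64(-20), np.int64(130)), (np.int64(-19), np.int64(130)), (np.int64(-18), np.int64(131)), (np.int64(-17), np.int64(133)), (np.int64(-16), np.int64(139)), (np.int64(-15), np.int64(147)), (np.int64(-14), np.int64(157)), (np.int64(-13), np.int64(167)), (np.int64(-12), np.int64(176)), (np.int64(-11), np.int64(181)), (np.int64(-10), np.int64(179)), (np.int64(-9), np.int64(170)), (np.int64(-8), np.int64(154)), (np.int64(-7), np.int64(133)), (np.int64(-6), np.int64(111)), (np.int64(-5), np.int64(91)), (np.int64(-4), np.int64(76)), (np.int64(-3), np.int64(67)), (np.int64(-2), np.int64(61)), (np.int64(-1), np.int64(60)), (np.int64(0), np.int64(63)), (np.int64(1), np.int64(69)), (np.int64(2), np.int64(80)), (np.int64(3), np.int64(96)), (np.int64(4), np.int64(116)), (np.int64(5), np.int64(138)), (np.int64(6), np.int64(156)), (np.int64(7), np.int64(169)), (np.int64(8), np.int64(174)), (np.int64(9), np.int64(170)), (np.int64(10), np.int64(159)), (np.int64(11), np.int64(144)), (np.int64(12), np.int64(131)), (np.int64(13), np.int64(121)), (np.int64(14), np.int64(115)), (np.int64(15), np
[... 4960 characters left out ...]
nt64(42)), (np.int64(12), np.int64(44)), (np.int64(13), np.int64(46)), (np.int64(14), np.int64(47)), (np.int64(15), np.int64(48)), (np.int64(16), np.int64(46)), (np.int64(17), np.int64(44)), (np.int64(18), np.int64(42)), (np.int64(19), np.int64(42)), (np.int64(20), np.int64(42)), (np.int64(21), np.int64(43)), (np.int64(22), np.int64(44)), (np.int64(23), np.int64(43)), (np.int64(24), np.int64(42)), (np.int64(25), np.int64(40)), (np.int64(26), np.int64(40)), (np.int64(27), np.int64(42)), (np.int64(28), np.int64(47)), (np.int64(29), np.int64(54)), (np.int64(30), np.int64(65)), (np.int64(31), np.int64(76)), (np.int64(32), np.int64(86)), (np.int64(33), np.int64(93)), (np.int64(34), np.int64(97))]
```

{"name": "move_arm", "arguments": {
  "deltas": [0.05,-0.1,0,0,0,0,0,0.05,-0.1,0,0,0,0,0,0,0,-0.8,0,0,0,0,0,0,-0.8,0,0,0,0,0,0,-0.7,0,0,0,0,0,0,-0.5,0,0,0,0,0,0,0,0,0,0,0,0,0,0,0,0,0,0]
}}

```text
t: 8.88
position: [0.529, 0.0643, 0.0213]
tcp_rot: [-0.0, 0.047, 0.999, -0.0]
ft_force: [-0.3, -0.5, -1.0]
gripper_width: 0.0079
```

```bash
cat > prof.py <<'E'
from held import *
def P8(k):
    s=read_state();p=capture("scene");np.savez(f"pics/scene{k}.npz",**{a:np.array(v) for a,v in p.items()});pos=s["position"]
    print(pos,"F",s["ft_force"],"M",s["wrist_torque"],"t",s["t"])
    g=cv2.cvtColor(p["frame"],cv2.COLOR_RGB2GRAY).astype(np.float32)
    def prof(xs,z,ys):
        return np.array([cv2.remap(g,*(np.array([proj(p,np.array([pos[0],pos[1],0])+rot(RY)@[x,d,z]) for x in xs],np.float32).T),cv2.INTER_LINEAR).mean() for d in ys])
    ys=np.arange(-.02,.02,.001)
    print("y   ",np.round(ys*1e3).astype(int))
    print("slot",prof(np.linspace(.07,.13,40),.088,ys).astype(int))
    print("cass",prof(np.linspace(.034,.044,10),pos[2]+.071,ys).astype(int))
    im=cv2.cvtColor(p["frame"],cv2.COLOR_RGB2BGR);c=proj(p,pos+rot(RY)@[.05,0,.05]);x0,y0=int(c[0]-35),int(c[1]-27);kk=10
    cv2.imwrite(f"pics/z{k}.png",cv2.resize(im[y0:y0+55,x0:x0+70],None,fx=kk,fy=kk,interpolation=cv2.INTER_CUBIC))
if __name__=="__main__":
    import sys;P8(sys.argv[1])
E
python3 prof.py 8
```

```text
[0.529  0.0643 0.0213] F [-0.2525 -0.5031 -0.9618] M [-0.0016 -0.0083 -0.0205] t 8.8833
y    [-20 -19 -18 -17 -16 -15 -14 -13 -12 -11 -10  -9  -8  -7  -6  -5  -4  -3
  -2  -1   0   1   2   3   4   5   6   7   8   9  10  11  12  13  14  15
  16  17  18  19]
slot [137 137 137 137 137 139 142 149 157 166 175 180 180 172 158 139 116  95
  78  67  62  61  63  68  77  93 113 135 155 169 175 172 162 147 131 119
 112 109 108 107]
cass [122 123 123 122 121 118 113 104  93  81  72  65  61  58  56  53  49  44
  39  36  37  39  40  39  35  32  29  29  30  32  35  39  45  53  60  68
  75  81  84  84]
```

View pics/z8.png

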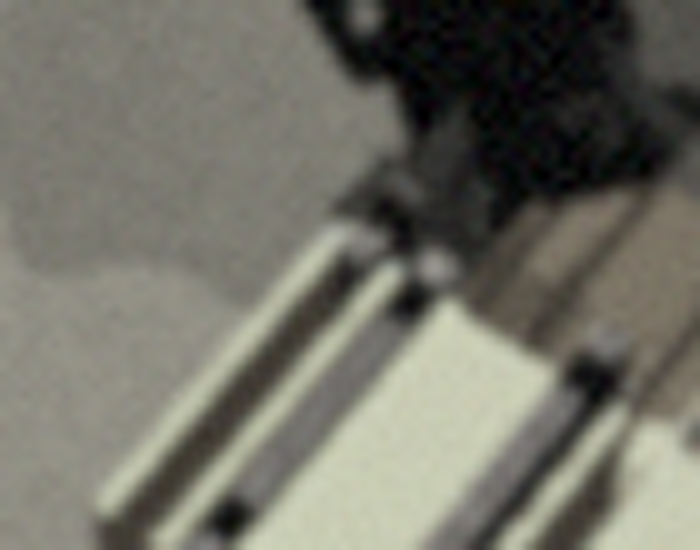

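{"name": "move_arm", "arguments": {
  "deltas": [0,0,-0.1,0,0,0,0,0,0,-0.1,0,0,0,0,0,0,-0.1,0,0,0,0,0,0,-0.05,0,0,0,0,0,0,-0.05,0,0,0,0,0,0,0,0,0,0,0]
}}

```text
t: 9.43
position: [0.5296, 0.0642, 0.018]
tcp_rot: [0.001, 0.047, 0.999, -0.0]
ft_force: [0.4, 0.4, -1.5]
gripper_width: 0.0085
```

{"name": "move_arm", "arguments": {
  "deltas": [0,0,-0.05,0,0,0,0,0,0,0,0,0,0,0]
}}

```text
t: 9.6
position: [0.5296, 0.0642, 0.0175]
tcp_rot: [0.001, 0.048, 0.999, -0.0]
ft_force: [0.6, 0.1, -1.1]
gripper_width: 0.0082
```

{"name": "move_arm", "arguments": {
  "deltas": [0,0,-0.05,0,0,0,0,0,0,0,0,0,0,0]
}}

```text
t: 9.77
position: [0.5297, 0.0642, 0.0171]
tcp_rot: [0.001, 0.047, 0.999, -0.0]
ft_force: [1.1, 0.1, -1.2]
gripper_width: 0.0085
```

{"name": "move_arm", "arguments": {
  "deltas": [0,0,-0.05,0,0,0,0,0,0,0,0,0,0,0]
}}

```text
t: 9.93
position: [0.5298, 0.0642, 0.0169]
tcp_rot: [0.001, 0.047, 0.999, -0.0]
ft_force: [-1.2, -0.4, 2.6]
gripper_width: 0.0082
```

{"name": "move_arm", "arguments": {
  "deltas": [0,0,-0.05,0,0,0,0,0,0,0,0,0,0,0]
}}

```text
t: 10.1
position: [0.5299, 0.0642, 0.0169]
tcp_rot: [0.001, 0.047, 0.999, -0.001]
ft_force: [-1.8, -0.1, 8.1]
gripper_width: 0.008
```

{"name": "move_arm", "arguments": {
  "deltas": [0,0,0,0,0,0,13,0,0,0,0,0,0,16,0,0,0,0,0,0,20,0,0,0,0,0,0,25,0,0,0,0,0,0,30,0,0,0,0,0,0,30]
}}

```text
t: 10.6
position: [0.5295, 0.0642, 0.0159]
tcp_rot: [0.0, 0.047, 0.999, -0.0]
ft_force: [-0.5, 0.7, 0.2]
gripper_width: 0.0252
```

```bash
python3 prof.py 9
```

```text
[0.5295 0.0642 0.0159] F [-0.4981  0.6642  0.1798] M [ 0.0222 -0.0238  0.0047] t 10.6
y    [-20 -19 -18 -17 -16 -15 -14 -13 -12 -11 -10  -9  -8  -7  -6  -5  -4  -3
  -2  -1   0   1   2   3   4   5   6   7   8   9  10  11  12  13  14  15
  16  17  18  19]
slot [138 137 137 136 137 138 141 148 156 166 175 180 180 173 158 138 116  95
  79  69  63  61  62  67  77  92 112 135 155 169 176 173 162 147 131 119
 111 108 106 105]
cass [120 118 114 106  97  86  77  70  66  66  66  67  64  60  56  51  46  41
  36  36  37  37  37  35  32  28  26  26  30  37  46  56  66  78  90 101
 107 110 110 107]
```

View pics/z9.png

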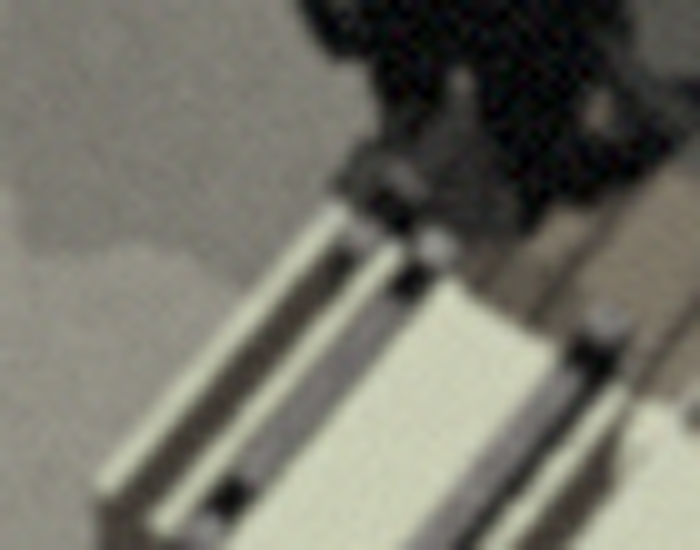

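{"name": "move_arm", "arguments": {
  "deltas": [0,0,0.3,0,0,0,30,0,0,0.6,0,0,0,30,0,0,1.2,0,0,0,30,0,0,2,0,0,0,30,0,0,2.5,0,0,0,30,0,0,2.5,0,0,0,30,0,0,2.5,0,0,0,30,0,0,1.4,0,0,0,30]
}}

```text
t: 11.32
position: [0.5312, 0.0647, 0.1501]
tcp_rot: [0.003, 0.047, 0.999, -0.0]
ft_force: [1.0, 0.3, 0.5]
gripper_width: 0.0256
```

```bash
python3 - <<'E'
from look import *
look(10,rk(-30,-60,60),[],(45,45))
go(rk(-150,-82,130),RP)
E
```

```text
t 11.4167 pos [0.5322 0.0647 0.1502] F [0.0288 0.3381 0.2604] w 0.025739804180200408 q [ 0.2522  0.3728 -0.5163  1.8963  0.2306  0.9225  1.1023]
total cm [-10.2291   0.7602  -2.024 ] deg [  0.3909   0.339  -89.9751] rows 13 per row [-0.787  0.058 -0.156] [ 0.03   0.026 -6.921]
```

View pics/look10.png

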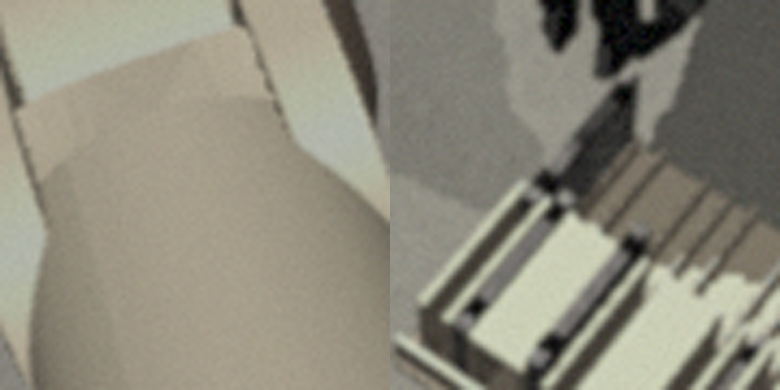

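{"name": "move_arm", "arguments": {
  "deltas": [-0.8,0.06,0,0.03,0.02,-6.92,20,-0.8,0.06,0,0.03,0.02,-6.92,10,-0.8,0.06,0,0.03,0.02,-6.92,0,-0.8,0.06,0,0.03,0.02,-6.92,0,-0.8,0.06,0,0.03,0.02,-6.92,0,-0.8,0.06,0,0.03,0.02,-6.92,0,-0.8,0.06,0,0.03,0.02,-6.92,0]
}}

```text
t: 12.0
position: [0.4726, 0.0684, 0.1458]
tcp_rot: [-0.001, 0.456, 0.89, 0.001]
ft_force: [-0.3, -1.1, 0.1]
gripper_width: 0.0002
```

{"name": "move_arm", "arguments": {
  "deltas": [-0.8,0.06,0,0.03,0.02,-6.92,0,-0.8,0.06,0,0.03,0.02,-6.92,0,-0.8,0.06,0,0.03,0.02,-6.92,0,-0.8,0.06,0,0.03,0.02,-6.92,0,-0.8,0.06,0,0.03,0.02,-6.92,0,-0.8,0.06,0,0.03,0.02,-6.92,0,0,0,0,0,0,0,0,0,0,0,0,0,0,0]
}}

```text
t: 12.67
position: [0.4253, 0.072, 0.146]
tcp_rot: [-0.002, 0.738, 0.674, 0.002]
ft_force: [0.1, -0.6, -0.0]
gripper_width: -0.0
```

```bash
python3 - <<'E'
from look import *
print("placed in rack",((np.array([.5295,.0642,0])-RACK)@rot(RY))*1e3)
C0=np.array([.5295,.0642,0])
s=read_state()
print("tcp rel. placed, rack axes mm",(s["position"]-C0)@rot(RY)*1e3)
go(C0+rot(RY)@[-.1,-.003,.08],RP)
look(11,rk(-60,-60,60),[],(50,45))
R=RP
for n in("scene","top"):
    p=np.load(f"pics/{n}11.npz");P=cloud(p).reshape(-1,3)
    T=(P-s["position"])@R
    Q=T[(np.abs(T)<[.05,.06,.08]).all(1)&(P[:,2]>.105)]
    print(n)
    for lo in np.arange(-.08,.03,.01):
        k=Q[(Q[:,2]>=lo)&(Q[:,2]<lo+.01)]
        if len(k)>2:print(round(lo,3),len(k),"x",np.percentile(k[:,0],[2,50,98]),"y",np.percentile(k[:,1],[2,50,98]))
E
```

```text
placed in rack [-50.1099 -80.6884   0.    ]
tcp rel. placed, rack axes mm [-104.4942   -2.0847  146.0472]
t 12.6667 pos [0.4253 0.072  0.146 ] F [ 0.0734 -0.6103 -0.0097] w -3.912434726523046e-05 q [ 0.0413  0.1729 -0.2899  2.1375  0.0587  0.8372 -0.3741]
total cm [ 0.4388 -0.1335 -6.6047] deg [-0.3386  0.0334 -0.2438] rows 2 per row [ 0.219 -0.067 -3.302] [-0.169  0.017 -0.122]
scene
-0.08 51 x [-0.0056  0.0127  0.0157] y [-0.0282  0.0129  0.0317]
-0.07 4 x [0.0127 0.0133 0.015 ] y [-0.0041  0.0026  0.0101]
-0.06 14 x [0.0088 0.0122 0.0133] y [-0.0055  0.0025  0.0119]
-0.05 17 x [0.0058 0.0098 0.0141] y [-0.0049  0.0106  0.0161]
-0.04 18 x [-0.0032  0.0085  0.0135] y [-0.003   0.0079  0.0138]
-0.03 4 x [0.0086 0.0114 0.0129] y [0.0051 0.007  0.0071]
top
```

View pics/look11.png

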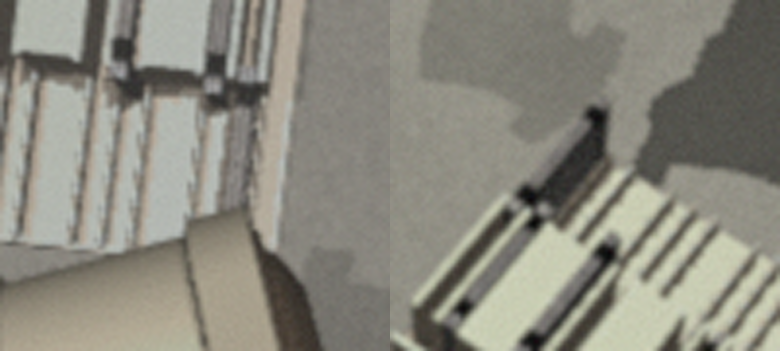

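{"name": "move_arm", "arguments": {
  "deltas": [0,-0.1,-2.5,0,0,0,0,0,0,-2.5,0,0,0,0,0,0,-2.5,0,0,0,0,0,0,-2.5,0,0,0,0,0,0,-1.6,0,0,0,0,0,0,-0.9,0,0,0,0,0,0,0,0,0,0,0,0,0,0,0,0,0,0]
}}

```text
t: 13.43
position: [0.4258, 0.0711, 0.021]
tcp_rot: [-0.002, 0.739, 0.673, 0.002]
ft_force: [-0.2, -0.6, 0.0]
gripper_width: 0.0001
```

```bash
cat > pz.py <<'E'
from look import *
import sys
C0=np.array([.5295,.0642,0])
s=read_state()
print("tcp rel. placed, rack axes mm",(s["position"]-C0)@rot(RY)*1e3,"q",s["q"],"F",s["ft_force"],"t",s["t"])
look(sys.argv[1],rk(-70,-60,40),[],(40,36))
print(rot(RY)@[1,0,0])
E
python3 pz.py 12
```

```text
tcp rel. placed, rack axes mm [-103.8969   -2.9189   20.9907] q [-0.0132  0.4088 -0.2403  2.2153  0.175   0.5332 -0.4786] F [-0.1591 -0.6057  0.0059] t 13.4333
[ 0.9955 -0.0944  0.    ]
```

View pics/look12.png

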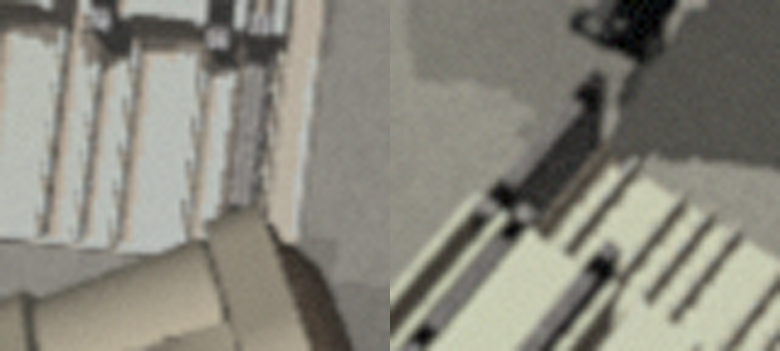

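{"name": "move_arm", "arguments": {
  "deltas": [0.7,-0.07,0,0,0,0,0,0.7,-0.07,0,0,0,0,0,0.6,-0.06,0,0,0,0,0,0.5,-0.05,0,0,0,0,0,0.4,-0.04,0,0,0,0,0,0.4,-0.04,0,0,0,0,0,0.4,-0.04,0,0,0,0,0,0.4,-0.04,0,0,0,0,0]
}}

```text
t: 14.2
position: [0.4651, 0.067, 0.0211]
tcp_rot: [-0.003, 0.739, 0.673, 0.001]
ft_force: [-6.4, 0.6, 10.7]
gripper_width: 0.0003
```

```bash
python3 pz.py 13
```

```text
tcp rel. placed, rack axes mm [-64.3772  -3.2458  21.1103] q [ 0.0034  0.4576 -0.2343  2.1249  0.1774  0.5784 -0.4503] F [-6.4251  0.6373 10.7161] t 14.2
[ 0.9955 -0.0944  0.    ]
```

View pics/look13.png

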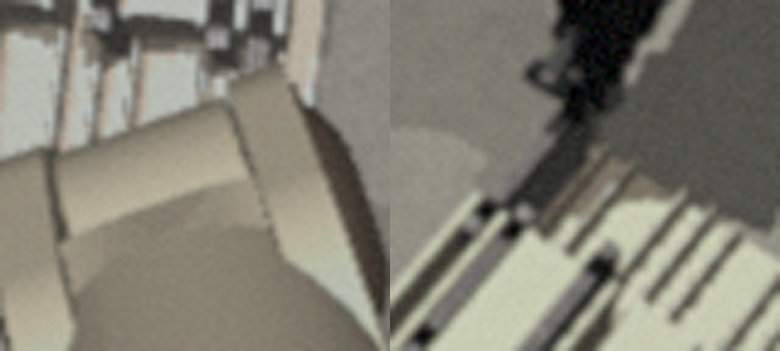

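{"name": "move_arm", "arguments": {
  "deltas": [0,0,0,0,0,0,0,0,0,0,0,0,0,0]
}}

```text
t: 14.47
position: [0.4664, 0.067, 0.0213]
tcp_rot: [-0.002, 0.74, 0.673, 0.002]
ft_force: [-2.6, -0.1, 6.3]
gripper_width: 0.0001
```

```bash
python3 - <<'E'
from look import *
s=read_state();print(s["position"],s["ft_force"],s["wrist_torque"],s["effort"])
p=capture("scene");np.savez("pics/scene14.npz",**{a:np.array(v) for a,v in p.items()})
im=cv2.cvtColor(p["frame"],cv2.COLOR_RGB2BGR);c=proj(p,rk(-70,-79,60));x0,y0=int(c[0]-35),int(c[1]-30)
cv2.imwrite("pics/c14.png",cv2.resize(im[y0:y0+55,x0:x0+70],None,fx=11,fy=11,interpolation=cv2.INTER_CUBIC))
P=cloud(p).reshape(-1,3);Q=(P-rk(0,0,0))@rot(RY)*1e3
m=(Q[:,1]>-95)&(Q[:,1]<-66)&(Q[:,0]<-40)&(Q[:,0]>-150)&(Q[:,2]<140)
K=Q[m]
for x in range(-150,-40,6):
    k=K[(K[:,0]>=x)&(K[:,0]<x+6)]
    if len(k): print(x,len(k),"z",np.percentile(k[:,2],[0,5,50,95,100]).round(),"y",np.percentile(k[:,1],[5,50,95]).round())
E
```

```text
[0.4664 0.067  0.0213] [-2.6458 -0.0739  6.3028] [0.0438 0.3649 0.031 ] [  0.2751 -42.8211  -1.781  -17.4743   0.1637  -0.6829  -0.0075]
-150 16 z [ -6.  -5.  -0. 102. 102.] y [-85. -73. -69.]
-144 20 z [ -6.  -5.  -1.  99. 105.] y [-86. -75. -66.]
-138 14 z [-6. -5. -0. 36. 98.] y [-85. -76. -69.]
-132 19 z [ -4.  -3.   0.  15. 119.] y [-91. -79. -67.]
-126 29 z [ -5.  -4.   1. 123. 129.] y [-89. -72. -66.]
-120 31 z [ -5.  -4.  68. 118. 124.] y [-85. -71. -66.]
-114 13 z [-2. -1. 61. 83. 90.] y [-84. -72. -69.]
-108 23 z [  7.   7.  66.  98. 122.] y [-82. -73. -67.]
-102 46 z [  4.  12.  96. 122. 133.] y [-88. -73. -67.]
-96 31 z [  8.  17.  99. 136. 137.] y [-83. -72. -67.]
-90 34 z [  2.   5.  40. 117. 138.] y [-76. -73. -67.]
-84 32 z [  8.  15.  39. 108. 111.] y [-77. -74. -67.]
-78 40 z [  6.  10.  82. 129. 136.] y [-81. -74. -67.]
-72 45 z [  2.  10.  78. 135. 139.] y [-82. -75. -68.]
-66 41 z [  7.   9.  79. 137. 139.] y [-82. -75. -68.]
-60 56 z [  4.  12.  84. 139. 140.] y [-88. -76. -67.]
-54 39 z [  5.  18.  86. 137. 138.] y [-91. -76. -67.]
-48 32 z [ 3. 12. 46. 86. 87.] y [-81. -75. -68.]
-42 11 z [10. 11. 58. 85. 86.] y [-78. -75. -67.]
```

View pics/c14.png

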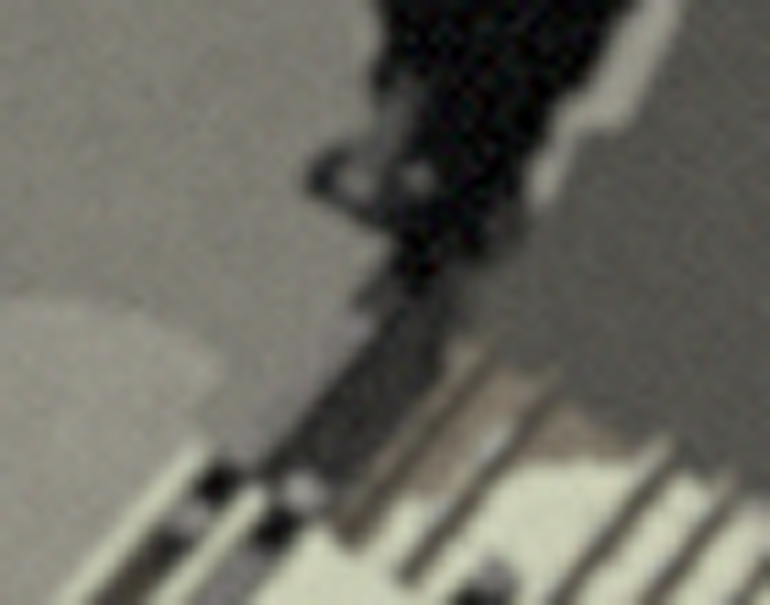

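```bash
python3 - <<'E'
from look import *
p=np.load("pics/scene14.npz");g=cv2.cvtColor(p["frame"],cv2.COLOR_RGB2GRAY)
V=p["view"];cam=-V[:3,:3].T@V[:3,3];print("cam rack",(cam-rk(0,0,0))@rot(RY)*1e3)
c=proj(p,rk(-105,-70,60));x0,y0=int(c[0]-12),int(c[1]-14)
print(x0,y0)
Q=((cloud(p)-rk(0,0,0))@rot(RY)*1e3).round().astype(int)
for r in range(y0,y0+30,1):
    print(r," ".join(f"{Q[r,cc,0]:4d},{Q[r,cc,1]:4d},{Q[r,cc,2]:3d}({g[r,cc]:3d})" for cc in range(x0,x0+24,2)))
E
```

```text
cam rack [ 556.519   306.0487 1235.6047]
286 202
202 -159,-147, -3( 97)  -75, -88,148( 68)  -76, -82,151( 50)  -74, -75,161( 20)  -82, -74,152( 12)  -85, -70,152( 17)  -93, -69,143( 14)  -94, -64,146( 11) -115, -69,117( 18) -118, -65,118( 92) -194,-101, -3(136) -197, -96, -3(149)
203 -155,-144,  0(105)  -73, -86,147( 79)  -76, -82,148( 49)  -74, -75,156( 20)  -77, -71,155( 13)  -87, -71,145( 11)  -96, -70,133( 20)  -96, -64,140(  1) -118, -71,108( 26) -184,-101,  2(118) -188, -97,  2(142) -192, -92,  1(145)
204 -151,-141,  1(100)  -71, -84,147( 77)  -71, -79,151( 45)  -74, -75,151( 14)  -79, -72,149( 10)  -88, -71,138(  5)  -93, -68,134( 14)  -99, -66,130(  2) -117, -70,104( 41) -185,-101, -4(130) -186, -95,  1(123) -188, -90,  2(116)
205 -151,-141, -3( 84)  -68, -83,147( 77)  -70, -78,148( 31)  -73, -74,148( 12)  -80, -72,142( 13)  -91, -72,129( 11)  -95, -69,126(  1) -100, -66,123( 15) -120, -72, 95( 49) -181, -99, -2(124) -182, -93,  2( 94) -184, -87,  5( 90)
206  -64, -86,144( 76)  -67, -82,145( 69)  -71, -78,142( 26) -101, -91, 96( 14) -101, -84,102( 14)  -97, -76,113(  9)  -95,
[... 5208 characters left out ...]
 82)
229  -57, -77, 50( 49)  -77, -83, 17( 48)  -80, -78, 18( 60)  -83, -73, 20( 95)  -84, -68, 23( 76)  -95, -68,  8(106)  -97, -63, 11(119) -101, -59, 10(111)  -96, -49, 26( 81) -114, -53, -1( 89) -117, -48, -1( 80) -120, -44, -1( 77)
230  -53, -74, 54( 44)  -67, -76, 33( 49)  -77, -76, 20( 74)  -75, -69, 29( 89)  -84, -68, 18( 82)  -92, -66, 10(113)  -99, -63,  3(122)  -89, -51, 28( 94)  -98, -50, 17( 81) -107, -49,  7(105) -116, -47, -4( 90) -119, -43, -3( 87)
231  -58, -77, 39( 47)  -67, -76, 27( 52)  -73, -74, 21( 84)  -71, -66, 32( 72)  -83, -67, 15(100)  -90, -64,  9(119)  -95, -61,  5(134)  -86, -49, 29( 86)  -95, -49, 17( 94) -107, -49,  1(117) -104, -41, 13(103) -115, -40,  0( 86)
```

{"name": "move_arm", "arguments": {
  "deltas": [-0.4,0.04,0,0,0,0,0,-0.6,0.06,0,0,0,0,0,-0.6,0.06,0,0,0,0,0,-0.4,0.04,0,0,0,0,0,0,0,0.6,0,0,0,0,0,0,0.6,0,0,0,0,0,0,0,0,0,0,0]
}}

```text
t: 15.1
position: [0.4478, 0.0692, 0.0344]
tcp_rot: [-0.001, 0.74, 0.673, 0.003]
ft_force: [-0.0, 0.0, 0.2]
gripper_width: 0.0003
```

```bash
python3 pz.py 15; python3 - <<'E'
from look import *
p=np.load("pics/scene15.npz")
im=cv2.cvtColor(p["frame"],cv2.COLOR_RGB2BGR);c=proj(p,rk(-70,-79,60));x0,y0=int(c[0]-35),int(c[1]-30)
cv2.imwrite("pics/c15.png",cv2.resize(im[y0:y0+55,x0:x0+70],None,fx=11,fy=11,interpolation=cv2.INTER_CUBIC))
P=cloud(p).reshape(-1,3);Q=(P-rk(0,0,0))@rot(RY)*1e3
m=(Q[:,1]>-86)&(Q[:,1]<-71)&(Q[:,0]<0)&(Q[:,0]>-100)&(Q[:,2]<100)&(Q[:,2]>76)
K=Q[m]
for x in range(-102,0,6):
    k=K[(K[:,0]>=x)&(K[:,0]<x+6)]
    if len(k): print(x,len(k),"z",np.percentile(k[:,2],[50,80,95,100]).round())
E
```

```text
tcp rel. placed, rack axes mm [-81.7872  -2.7788  34.3748] q [ 0.0038  0.4074 -0.2454  2.1642  0.1654  0.5828 -0.4544] F [-0.029   0.0094  0.2316] t 15.1
[ 0.9955 -0.0944  0.    ]
-96 1 z [88. 88. 88. 88.]
-90 12 z [87. 90. 91. 91.]
-84 8 z [86. 89. 91. 91.]
-78 11 z [88. 92. 93. 93.]
-72 8 z [87. 89. 89. 89.]
-66 12 z [88. 90. 91. 91.]
-60 9 z [87. 89. 90. 91.]
-54 7 z [87. 89. 90. 90.]
-48 11 z [87. 88. 90. 90.]
-42 9 z [86. 87. 87. 87.]
-36 9 z [84. 89. 91. 91.]
-30 10 z [86. 89. 91. 91.]
-24 10 z [86. 89. 91. 92.]
-18 10 z [88. 90. 92. 93.]
-12 9 z [88. 90. 90. 90.]
-6 12 z [87. 88. 89. 89.]
```

View pics/c15.png

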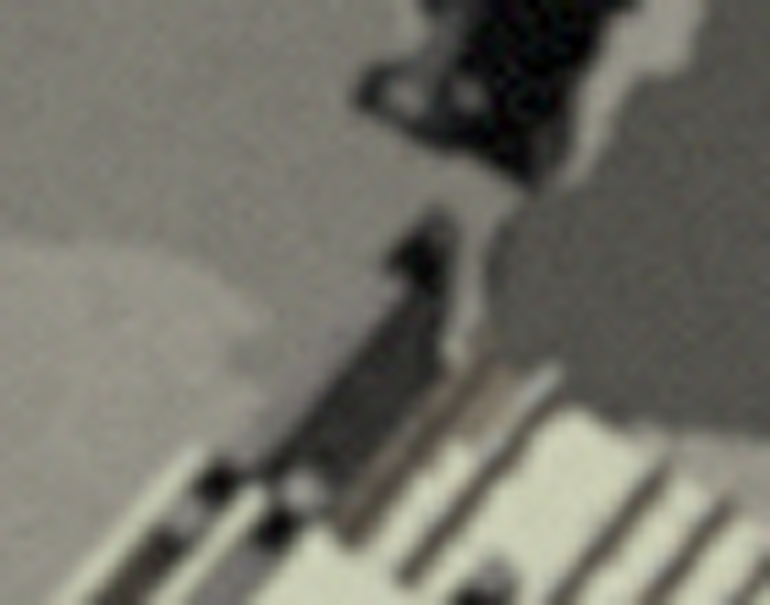

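{"name": "move_arm", "arguments": {
  "deltas": [0.6,-0.06,0,0,0,0,0,0.6,-0.06,0,0,0,0,0,0.5,-0.05,0,0,0,0,0,0.5,-0.05,0,0,0,0,0,0.5,-0.05,0,0,0,0,0,0.5,-0.05,0,0,0,0,0,0.5,-0.05,0,0,0,0,0,0.5,-0.05,0,0,0,0,0]
}}

```text
t: 15.87
position: [0.4888, 0.0647, 0.0329]
tcp_rot: [-0.002, 0.74, 0.673, 0.002]
ft_force: [-0.3, 0.1, -0.2]
gripper_width: 0.0002
```

```bash
cat > top.py <<'E'
from look import *
import sys
k=sys.argv[1]
C0=np.array([.5295,.0642,0]);s=read_state()
print("tcp rack-rel placed",(s["position"]-C0)@rot(RY)*1e3,"F",s["ft_force"],"t",s["t"],"q",s["q"])
p=capture("scene");np.savez(f"pics/scene{k}.npz",**{a:np.array(v) for a,v in p.items()})
im=cv2.cvtColor(p["frame"],cv2.COLOR_RGB2BGR);c=proj(p,rk(-20,-79,60));x0,y0=int(c[0]-35),int(c[1]-27)
cv2.imwrite(f"pics/c{k}.png",cv2.resize(im[y0:y0+55,x0:x0+70],None,fx=11,fy=11,interpolation=cv2.INTER_CUBIC))
P=cloud(p).reshape(-1,3);Q=(P-rk(0,0,0))@rot(RY)*1e3
m=(Q[:,1]>-86)&(Q[:,1]<-72)&(Q[:,0]<110)&(Q[:,0]>-100)&(Q[:,2]<96)&(Q[:,2]>78)
K=Q[m];print([(x,int((( K[:,0]>=x)&(K[:,0]<x+6)).sum()),round(float(np.max(K[(K[:,0]>=x)&(K[:,0]<x+6)][:,2],initial=0)))) for x in range(-102,110,6)])
E
python3 top.py 16
```

```text
tcp rack-rel placed [-40.5674  -3.3634  32.852 ] F [-0.2605  0.1371 -0.1989] t 15.8667 q [ 0.0168  0.4639 -0.2369  2.069   0.1699  0.6255 -0.4281]
[(-102, 1, 91), (-96, 0, 0), (-90, 0, 0), (-84, 6, 91), (-78, 1, 81), (-72, 6, 89), (-66, 8, 90), (-60, 10, 90), (-54, 9, 89), (-48, 10, 90), (-42, 6, 91), (-36, 13, 91), (-30, 9, 92), (-24, 7, 89), (-18, 12, 91), (-12, 7, 93), (-6, 12, 89), (0, 9, 91), (6, 13, 91), (12, 10, 92), (18, 12, 94), (24, 9, 91), (30, 15, 91), (36, 4, 89), (42, 3, 90), (48, 6, 91), (54, 4, 94), (60, 5, 91), (66, 3, 88), (72, 4, 88), (78, 4, 93), (84, 5, 89), (90, 3, 90), (96, 3, 89), (102, 0, 0), (108, 0, 0)]
```

View pics/c16.png

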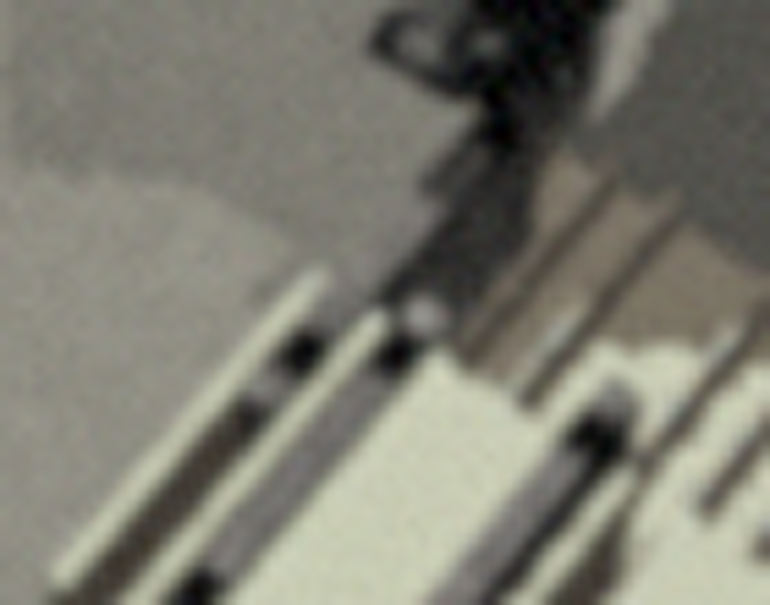

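{"name": "move_arm", "arguments": {
  "deltas": [0.6,-0.06,0,0,0,0,0,0.6,-0.05,0,0,0,0,0,0.6,-0.06,0,0,0,0,0,0.6,-0.05,0,0,0,0,0,0.6,-0.06,0,0,0,0,0,0.6,-0.05,0,0,0,0,0,0.4,-0.04,0,0,0,0,0,0.2,-0.02,0,0,0,0,0]
}}

```text
t: 16.58
position: [0.5315, 0.0607, 0.033]
tcp_rot: [-0.002, 0.74, 0.673, 0.003]
ft_force: [0.1, -0.8, 0.2]
gripper_width: 0.0001
```

```bash
python3 top.py 17
```

```text
tcp rack-rel placed [ 2.2888 -3.2907 33.0457] F [ 0.1095 -0.8289  0.1895] t 16.5833 q [ 0.0267  0.5179 -0.2302  1.9695  0.173   0.6707 -0.4045]
[(-102, 0, 0), (-96, 0, 0), (-90, 0, 0), (-84, 0, 0), (-78, 0, 0), (-72, 0, 0), (-66, 0, 0), (-60, 0, 0), (-54, 1, 94), (-48, 0, 0), (-42, 5, 89), (-36, 4, 91), (-30, 7, 88), (-24, 7, 88), (-18, 9, 90), (-12, 7, 90), (-6, 14, 91), (0, 12, 92), (6, 8, 90), (12, 12, 93), (18, 10, 93), (24, 14, 90), (30, 10, 89), (36, 12, 91), (42, 11, 89), (48, 12, 92), (54, 12, 92), (60, 13, 90), (66, 11, 95), (72, 17, 93), (78, 3, 88), (84, 4, 89), (90, 3, 87), (96, 2, 86), (102, 0, 0), (108, 0, 0)]
```

View pics/c17.png

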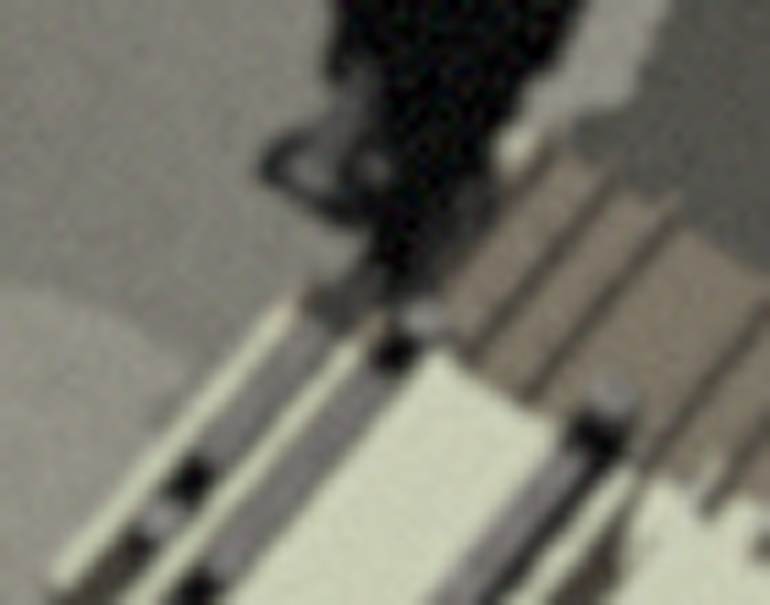

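{"name": "move_arm", "arguments": {
  "deltas": [0.4,-0.04,0,0,0,0,0,0.4,-0.04,0,0,0,0,0,0.4,-0.04,0,0,0,0,0,0.3,-0.03,0,0,0,0,0,0.2,-0.02,0,0,0,0,0,0.1,-0.01,0,0,0,0,0,0.1,-0.01,0,0,0,0,0]
}}

```text
t: 17.22
position: [0.5496, 0.0589, 0.033]
tcp_rot: [-0.002, 0.74, 0.673, 0.002]
ft_force: [-0.6, -0.6, -0.4]
gripper_width: 0.0005
```

```bash
python3 top.py 18
```

```text
tcp rack-rel placed [20.5155 -3.4169 32.9808] F [-0.6085 -0.6261 -0.4162] t 17.2167 q [ 0.0303  0.542  -0.2277  1.925   0.174   0.692  -0.3943]
[(-102, 0, 0), (-96, 0, 0), (-90, 0, 0), (-84, 0, 0), (-78, 0, 0), (-72, 0, 0), (-66, 0, 0), (-60, 0, 0), (-54, 0, 0), (-48, 0, 0), (-42, 0, 0), (-36, 3, 95), (-30, 2, 85), (-24, 6, 90), (-18, 2, 88), (-12, 5, 91), (-6, 6, 91), (0, 12, 91), (6, 9, 91), (12, 14, 93), (18, 8, 92), (24, 13, 91), (30, 12, 91), (36, 13, 90), (42, 14, 92), (48, 9, 92), (54, 12, 89), (60, 11, 92), (66, 11, 92), (72, 12, 92), (78, 13, 92), (84, 10, 91), (90, 15, 93), (96, 2, 86), (102, 0, 0), (108, 0, 0)]
```

View pics/c18.png

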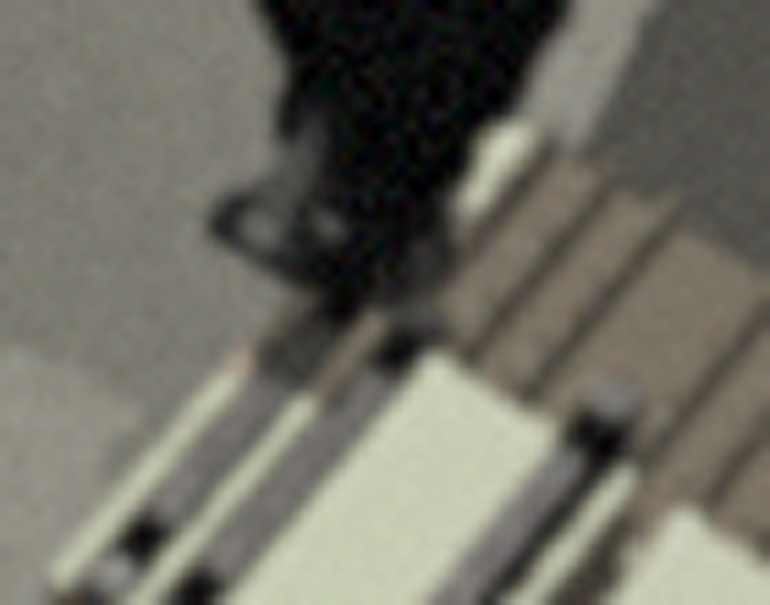

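Far end is about 6 mm short of home; pushing on slowly and watching the force.

{"name": "move_arm", "arguments": {
  "deltas": [0.15,-0.01,0,0,0,0,0,0.15,-0.02,0,0,0,0,0,0.1,-0.01,0,0,0,0,0,0,0,0,0,0,0,0]
}}

```text
t: 17.6
position: [0.5539, 0.0585, 0.0331]
tcp_rot: [-0.002, 0.74, 0.673, 0.002]
ft_force: [-0.2, 0.2, -1.3]
gripper_width: -0.0002
```

{"name": "move_arm", "arguments": {
  "deltas": [0.1,-0.01,0,0,0,0,0,0.1,-0.01,0,0,0,0,0,0,0,0,0,0,0,0]
}}

```text
t: 17.85
position: [0.5544, 0.0584, 0.0329]
tcp_rot: [-0.003, 0.74, 0.673, 0.001]
ft_force: [-5.2, 0.5, 3.6]
gripper_width: -0.0001
```

{"name": "move_arm", "arguments": {
  "deltas": [0.1,-0.01,0,0,0,0,0,0,0,0,0,0,0,0]
}}

```text
t: 18.02
position: [0.5544, 0.0584, 0.0328]
tcp_rot: [-0.003, 0.739, 0.673, 0.001]
ft_force: [-7.4, 1.1, 5.7]
gripper_width: -0.0004
```

```bash
python3 top.py 19
```

```text
tcp rack-rel placed [25.315  -3.41   32.7999] F [-7.4471  1.1085  5.7307] t 18.0167 q [ 0.0313  0.5506 -0.2274  1.9097  0.1737  0.7027 -0.3905]
[(-102, 0, 0), (-96, 0, 0), (-90, 0, 0), (-84, 0, 0), (-78, 0, 0), (-72, 0, 0), (-66, 0, 0), (-60, 0, 0), (-54, 0, 0), (-48, 0, 0), (-42, 0, 0), (-36, 1, 87), (-30, 4, 96), (-24, 1, 80), (-18, 3, 85), (-12, 3, 93), (-6, 3, 93), (0, 9, 90), (6, 9, 91), (12, 14, 91), (18, 12, 91), (24, 12, 90), (30, 14, 92), (36, 10, 94), (42, 13, 92), (48, 12, 91), (54, 12, 90), (60, 10, 92), (66, 11, 90), (72, 11, 91), (78, 11, 91), (84, 11, 91), (90, 13, 93), (96, 11, 91), (102, 0, 0), (108, 0, 0)]
```

View pics/c19.png

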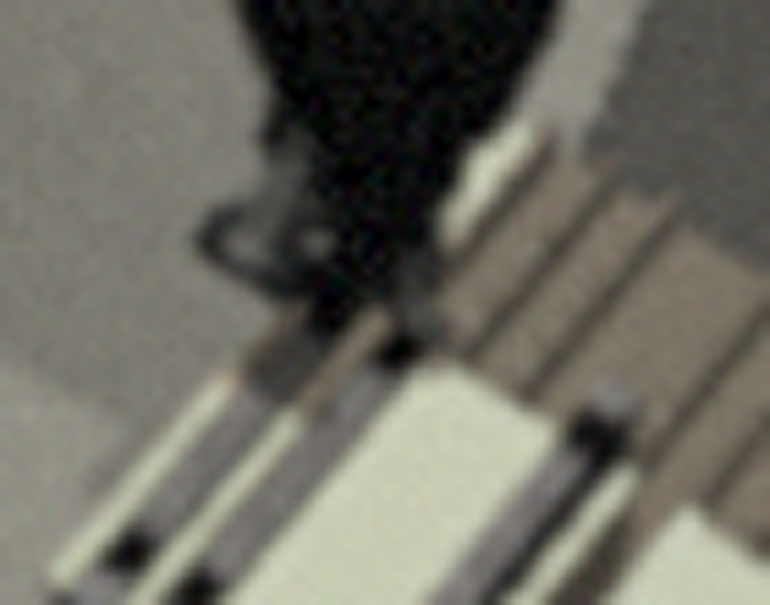

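{"name": "move_arm", "arguments": {
  "deltas": [-0.3,0.03,0,0,0,0,0,-0.6,0.06,0,0,0,0,0,-1.0,0.1,0,0,0,0,0,-1.5,0.15,0,0,0,0,0,-1.5,0.15,1.5,0,0,0,0,-1.5,0.15,3,0,0,0,0,-1.5,0.15,3,0,0,0,0,-1.5,0.15,3,0,0,0,0]
}}

```text
t: 18.73
position: [0.4609, 0.0676, 0.1387]
tcp_rot: [-0.002, 0.74, 0.673, 0.002]
ft_force: [0.7, -0.9, -0.1]
gripper_width: -0.0001
```

{"name": "move_arm", "arguments": {
  "deltas": [-2,0.15,2,0,0,0,0,-2,0.15,2,0,0,0,0,-1,-2,2,0,0,0,0,0,-3,1,0,0,0,0,0,-3,0,0,0,0,0,0,-3,0,0,0,0,0,0,-3,0,0,0,0,0,0,0,0,0,0,0,0]
}}

```text
t: 19.4
position: [0.4119, -0.0752, 0.2082]
tcp_rot: [-0.001, 0.742, 0.67, 0.002]
ft_force: [1.2, -0.0, -0.1]
gripper_width: 0.0002
```

```bash
python3 - <<'E'
from look import *
import fit; fit.DL=98
look(20,rk(20,-40,60),[],(40,40))
for n in("top","scene"):
    p=np.load(f"pics/{n}20.npz")
    P=cloud(p).reshape(-1,3);Q=(P-rk(0,0,0))@rot(RY)*1e3
    for y in(-80.,-62.):
        m=(abs(Q[:,1]-y)<4)&(Q[:,0]>-60)&(Q[:,0]<115)&(Q[:,2]>80)&(Q[:,2]<100)
        x=np.sort(Q[m,0]);print(n,y,len(x),x[:6].round(1),x[-6:].round(1),"z",np.percentile(Q[m,2],[50,95]).round())
E
```

```text
top -80.0 147 [-12.6 -12.  -10.3 -10.2  -9.9  -8.4] [92.9 93.6 95.3 95.3 95.4 97.5] z [88. 90.]
top -62.0 165 [-12.9 -12.5 -12.5 -10.5 -10.1 -10. ] [92.9 93.4 93.7 95.1 95.6 95.8] z [87. 90.]
scene -80.0 112 [-10.9  -9.4  -8.8  -8.   -6.4  -6. ] [ 95.6  96.   97.5  98.4  99.1 100. ] z [87. 91.]
scene -62.0 110 [-11.3 -10.2  -7.6  -7.5  -7.3  -6.2] [96.3 97.3 97.5 98.  98.3 98.5] z [87. 92.]
```

View pics/look20.png

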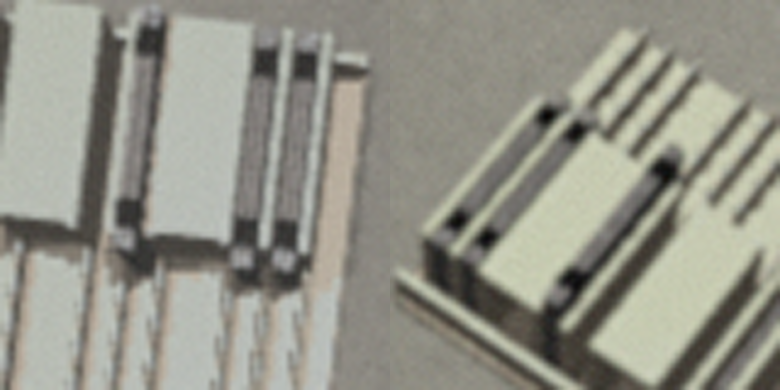

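```bash
python3 - <<'E'
from look import *
xs=np.arange(-.03,.11,.0005)
for n in("top","scene"):
    p=np.load(f"pics/{n}20.npz");g=cv2.cvtColor(p["frame"],cv2.COLOR_RGB2GRAY).astype(np.float32)
    def pr(y): 
        return np.mean([cv2.remap(g,*(np.array([proj(p,rk(x*1e3,y+d,88)) for x in xs],np.float32).T),cv2.INTER_LINEAR).ravel() for d in(-2,-1,0,1,2)],0)
    for sh in(-2,-1,0,1,2):
        a,b=pr(-79.5+sh),pr(-61.5+sh)
        best=[]
        for k in range(-12,13):
            u=a[20:-20];v=b[20+k:len(b)-20+k];best.append((np.corrcoef(u,v)[0,1],k*.5))
        print(n,sh,max(best))
s=read_state();print(s["t"],s["ft_force"],s["position"])
for n in("top",):
    a=np.load(f"pics/top0.npz")["frame"];b=np.load("pics/top20.npz")["frame"]
    cv2.imwrite("pics/fulltop.png",cv2.cvtColor(b,cv2.COLOR_RGB2BGR))
E
```

```text
top -2 (np.float64(0.9896755478662509), -1.0)
top -1 (np.float64(0.9843058569835131), -1.0)
top 0 (np.float64(0.9730966332462869), -1.0)
top 1 (np.float64(0.9506272231127392), -1.0)
top 2 (np.float64(0.8994907992151132), -0.5)
scene -2 (np.float64(0.932205082770385), -0.5)
scene -1 (np.float64(0.9527442426905849), -1.0)
scene 0 (np.float64(0.9692774460310358), -1.0)
scene 1 (np.float64(0.9808438326462052), -1.0)
scene 2 (np.float64(0.9880323846918907), -1.0)
19.5 [-0.7451  0.733  -0.5239] [ 0.4121 -0.0702  0.208 ]
```

View pics/fulltop.png

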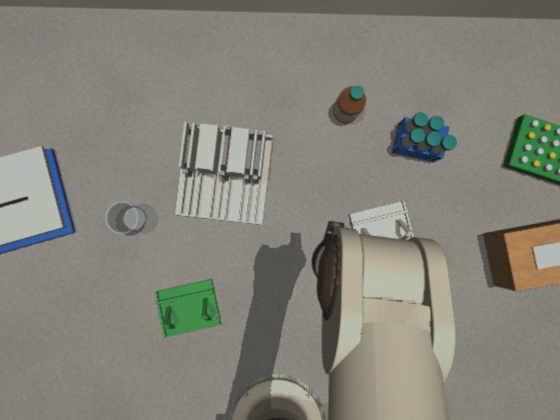

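```bash
python3 - <<'E'
from look import *
xs=np.arange(-.03,.11,.0005)
for n in("top","scene"):
    P0=np.load(f"pics/{n}0.npz");P1=np.load(f"pics/{n}20.npz")
    def pr(p,y,z):
        g=cv2.cvtColor(p["frame"],cv2.COLOR_RGB2GRAY).astype(np.float32)
        return np.mean([cv2.remap(g,*(np.array([proj(p,rk(x*1e3,y+d,z)) for x in xs],np.float32).T),cv2.INTER_LINEAR).ravel() for d in(-2,-1,0,1,2)],0)
    for nm,y,z in(("mate",-61,88),("large",-9,106),("small",79,68)):
        a,b=pr(P0,y,z),pr(P1,y,z)
        print(n,nm,max((np.corrcoef(a[20:-20],b[20+k:len(b)-20+k])[0,1],k*.5) for k in range(-8,9)))
E
```

```text
top mate (np.float64(0.9988107485583193), 0.0)
top large (np.float64(0.9987436211545755), 0.0)
top small (np.float64(0.9985653504697832), 0.0)
scene mate (np.float64(0.9987983010152481), 0.0)
scene large (np.float64(0.999169175117552), 0.0)
scene small (np.float64(0.9977384320971915), 0.0)
```

The other cassettes haven't moved and the robot is clear, so I'm handing the job in.

```bash
python3 -c "
from plant import *
print(sign_off())"
```

```text
the job is handed in; nothing more can be done
None
```

The cassette is back in the rack, upright with its clips up and home against the back stop. It sits in the free outer slot (y = -79 mm) beside the racked cassette of the same size, and I handed the job in at about 19.5 s.

**What I did:** I gripped it in the drainer along its 30° lean and lowered it onto the front part of the slot until the wrist force showed floor contact. I let go there, then pushed its near edge with shut fingers until it stopped against about 7 N. The gripper then moved clear of everything.

**Last checks:**
- **Position:** In both cameras its ends line up with the same-size cassette to about 1 mm, ours reading about 1 mm deeper.
- **Other cassettes:** Comparing first and last pictures, none of the three racked cassettes shifted.
- **Bottle, beaker and tube rack:** They look untouched in the top picture, but I only judged that by eye.

**What disagreed or went wrong:**
- **Fingertips:** In both cameras they showed about 25 mm behind the reported TCP, so I worked from the pictures.
- **Camera agreement:** The two cameras placed the rack 3 to 5 mm apart. I lined up the slot by comparing the held cassette with the rack in the same picture.
- **First push:** It was too low, and a gripper knuckle seems to have caught the near clip, pressing with about 11 N. The cassette stayed upright and moved about 12 mm along the slot. I backed off, raised the gripper 12 mm and finished the push cleanly.

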